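Fill the empty pockets of a press nest, slide it home and clamp it with half a turn

TASK

The nest on the pulled-out shuttle of the small screw press holds six brackets for flattening, but some pockets are empty: fill only those with spare brackets from the bench, each lying flat in its pocket, and leave surplus spares on the bench. Then slide the shuttle fully home under the platen, wind the screw handle clockwise until the platen just touches the brackets and give it half a turn more. Leave it clamped like that, do not take out the brackets that are already in, and do not disturb the other things on the bench.

Things in the scene. Friction and masses are not known exactly. Their poses are not given: they have to be found in the camera images.
- pocket_1 (a point): middle of the floor of pocket 1 of the nest on the press shuttle, 22 mm above the bench; moves with the shuttle; x points the way the shuttle slides in and is the 42 mm direction of a seated bracket, y across, z up. Pockets are 45.2 (x) by 37.5 mm (y), bounded by black strips 5 mm high; a bracket stands on the pocket floor, its middle 5.5 mm above this point
- pocket_2 (a point): the same for pocket 2. On their two y sides the pockets are open for 32 mm in the middle, as room for fingers, which may go down to the floor there. Rows 1-2-3 and 4-5-6 lie 55.2 mm apart in x, the columns 64 mm apart in y (26 mm of room between neighbours in y); the shuttle plate is 122 (x) by 187 mm (y)
- pocket_3 (a point): middle of the floor of pocket 3 of the nest (see pocket 1)
- pocket_4 (a point): middle of the floor of pocket 4 of the nest (see pocket 1)
- pocket_5 (a point): middle of the floor of pocket 5 of the nest (see pocket 1)
- pocket_6 (a point): middle of the floor of pocket 6 of the nest (see pocket 1)
- loaded_1_mid (a point): bracket already lying in pocket 1 at the start; absent (None) if that pocket is empty at the start. Same kind as the spares
- loaded_2_mid (a point): bracket already lying in pocket 2 at the start; absent (None) if that pocket is empty at the start. Same kind as the spares
- loaded_3_mid (a point): bracket already lying in pocket 3 at the start; absent (None) if that pocket is empty at the start. Same kind as the spares
- loaded_4_mid (a point): bracket already lying in pocket 4 at the start; absent (None) if that pocket is empty at the start. Same kind as the spares
- loaded_5_mid (a point): bracket already lying in pocket 5 at the start; absent (None) if that pocket is empty at the start. Same kind as the spares
- loaded_6_mid (a point): bracket already lying in pocket 6 at the start; absent (None) if that pocket is empty at the start. Same kind as the spares
- spare_1_mid (a point): spare bracket lying on the bench: a bent-bar bracket (plated bar 2.2 mm thick, bent to a zigzag), overall 42 x 34.5 mm and 11 mm high as it lies; the point is the middle of this block, 5.5 mm above its underside; x runs along its 42 mm length, y across its 34.5 mm width, z up. Collides as a solid block; either way round will do
- spare_2_mid (a point): spare bracket lying on the bench, same as spare 1
- spare_3_mid (a point): spare bracket lying on the bench, same as spare 1
- spare_4_mid (a point): spare bracket lying on the bench, same as spare 1
- spare_5_mid (a point): spare bracket lying on the bench, same as spare 1
- shuttle (a joint): slide of the shuttle in m: 0 fully out (as at the start), 0.18 fully home against its stop under the platen; stays where it is left, friction about 3 N
- shuttle_bar (a point): middle of the shuttle's pull bar, a round bar 12 mm thick and 96 mm long lying along y, 44 mm above the bench on two posts at y = +-36 mm; x points the way the shuttle slides in, z up. 59 mm free from this point to the shuttle plate; the bed below is 12 mm above the bench. When home the bar is 61 mm in front of the platen's edge and 120 mm in front of the screw axis
- screw (a joint): turn of the press screw, rad: 0 fully raised, grows clockwise seen from above, which lowers screw, handle and platen by 8 mm a turn; starts at 1.2 to 3.8, range 0 to 17; stiff (0.15 N m), stays where left. At 0 the platen's underside is 43 mm above the bench; seated brackets are 33 mm high above the bench, so contact comes at about 7.9 rad
- screw_handle (a point): centre of the bar grip on top of the screw, on the screw's axis: 84 mm long (x), 16 mm wide (y), 20 mm high, this point 10 mm below its top, 181 mm above the bench when the screw is at 0; turns and sinks with the screw. Hub of 30 mm diameter 9 to 19 mm below the point; crosshead top 144 mm above the bench, nuts up to 158 mm at its ends, 120 mm off the axis
- platen (a joint): how far the platen (steel plate 118 by 184 mm, 14 mm thick, under the crosshead whose underside is 111 mm above the bench) is pushed up against its springs, m: 0 while it hangs free; once it rests on the brackets it sinks no more and each further turn of the screw adds 0.008, so half a turn past contact is 0.004; springs 12 N per mm
- link_block: bystander: a small plated linkage with two pegs, 28 x 48 x 15 mm, on the bench behind the spares; origin at the centre of its underside; not a bracket, leave it alone
- hex_wrench: bystander: a black L-shaped hex key, 30 x 79 x 8 mm, on the bench; origin at the centre of its underside; leave it alone

How it is judged (in metres and radians):
On the way, in this order (a step that is already met when the one before it is completed fails the run):
1. every pocket of the nest holds one bracket lying flat, with the shuttle still out (((horizontal distance between loaded_1_mid and pocket_1 below 0.0045 m and z of loaded_1_mid in the frame of pocket_1 below 0.008 m) or (horizontal distance between spare_1_mid and pocket_1 below 0.0045 m and z of spare_1_mid in the frame of pocket_1 below 0.008 m) or (horizontal distance between spare_2_mid and pocket_1 below 0.0045 m and z of spare_2_mid in the frame of pocket_1 below 0.008 m) or (horizontal distance between spare_3_mid and pocket_1 below 0.0045 m and z of spare_3_mid in the frame of pocket_1 below 0.008 m) or (horizontal distance between spare_4_mid and pocket_1 below 0.0045 m and z of spare_4_mid in the frame of pocket_1 below 0.008 m) or (horizontal distance between spare_5_mid and pocket_1 below 0.0045 m and z of spare_5_mid in the frame of pocket_1 below 0.008 m)) and ((horizontal distance between loaded_2_mid and pocket_2 below 0.0045 m and z of loaded_2_mid in the frame of pocket_2 below 0.008 m) or (horizontal distance between spare_1_mid and pocket_2 below 0.0045 m and z of spare_1_mid in the frame of pocket_2 below 0.008 m) or (horizontal distance between spare_2_mid and pocket_2 below 0.0045 m and z of spare_2_mid in the frame of pocket_2 below 0.008 m) or (horizontal distance between spare_3_mid and pocket_2 below 0.0045 m and z of spare_3_mid in the frame of pocket_2 below 0.008 m) or (horizontal distance between spare_4_mid and pocket_2 below 0.0045 m and z of spare_4_mid in the frame of pocket_2 below 0.008 m) or (horizontal distance between spare_5_mid and pocket_2 below 0.0045 m and z of spare_5_mid in the frame of pocket_2 below 0.008 m)) and ((horizontal distance between loaded_3_mid and pocket_3 below 0.0045 m and z of loaded_3_mid in the frame of pocket_3 below 0.008 m) or (horizontal distance between spare_1_mid and pocket_3 below 0.0045 m and z of spare_1_mid in the frame of pocket_3 below 0.008 m) or (horizontal distance between spare_2_mid and pocket_3 below 0.0045 m and z of spare_2_mid in the frame of pocket_3 below 0.008 m) or (horizontal distance between spare_3_mid and pocket_3 below 0.0045 m and z of spare_3_mid in the frame of pocket_3 below 0.008 m) or (horizontal distance between spare_4_mid and pocket_3 below 0.0045 m and z of spare_4_mid in the frame of pocket_3 below 0.008 m) or (horizontal distance between spare_5_mid and pocket_3 below 0.0045 m and z of spare_5_mid in the frame of pocket_3 below 0.008 m)) and ((horizontal distance between loaded_4_mid and pocket_4 below 0.0045 m and z of loaded_4_mid in the frame of pocket_4 below 0.008 m) or (horizontal distance between spare_1_mid and pocket_4 below 0.0045 m and z of spare_1_mid in the frame of pocket_4 below 0.008 m) or (horizontal distance between spare_2_mid and pocket_4 below 0.0045 m and z of spare_2_mid in the frame of pocket_4 below 0.008 m) or (horizontal distance between spare_3_mid and pocket_4 below 0.0045 m and z of spare_3_mid in the frame of pocket_4 below 0.008 m) or (horizontal distance between spare_4_mid and pocket_4 below 0.0045 m and z of spare_4_mid in the frame of pocket_4 below 0.008 m) or (horizontal distance between spare_5_mid and pocket_4 below 0.0045 m and z of spare_5_mid in the frame of pocket_4 below 0.008 m)) and ((horizontal distance between loaded_5_mid and pocket_5 below 0.0045 m and z of loaded_5_mid in the frame of pocket_5 below 0.008 m) or (horizontal distance between spare_1_mid and pocket_5 below 0.0045 m and z of spare_1_mid in the frame of pocket_5 below 0.008 m) or (horizontal distance between spare_2_mid and pocket_5 below 0.0045 m and z of spare_2_mid in the frame of pocket_5 below 0.008 m) or (horizontal distance between spare_3_mid and pocket_5 below 0.0045 m and z of spare_3_mid in the frame of pocket_5 below 0.008 m) or (horizontal distance between spare_4_mid and pocket_5 below 0.0045 m and z of spare_4_mid in the frame of pocket_5 below 0.008 m) or (horizontal distance between spare_5_mid and pocket_5 below 0.0045 m and z of spare_5_mid in the frame of pocket_5 below 0.008 m)) and ((horizontal distance between loaded_6_mid and pocket_6 below 0.0045 m and z of loaded_6_mid in the frame of pocket_6 below 0.008 m) or (horizontal distance between spare_1_mid and pocket_6 below 0.0045 m and z of spare_1_mid in the frame of pocket_6 below 0.008 m) or (horizontal distance between spare_2_mid and pocket_6 below 0.0045 m and z of spare_2_mid in the frame of pocket_6 below 0.008 m) or (horizontal distance between spare_3_mid and pocket_6 below 0.0045 m and z of spare_3_mid in the frame of pocket_6 below 0.008 m) or (horizontal distance between spare_4_mid and pocket_6 below 0.0045 m and z of spare_4_mid in the frame of pocket_6 below 0.008 m) or (horizontal distance between spare_5_mid and pocket_6 below 0.0045 m and z of spare_5_mid in the frame of pocket_6 below 0.008 m)) and value of joint shuttle below 0.03 m), for 0.2 s.
2. the shuttle is fully home under the platen (value of joint shuttle above 0.176 m), for 0.2 s.
3. the platen has come down on the brackets (value of joint platen above 0.0004 m), for 0.1 s.
At the end, for the whole second after the job is handed in: all six pockets hold a flat bracket (within 4.5 mm of its middle), those that were in are still in their pockets, surplus spares lie on the bench, shuttle within 4 mm of home, platen springs compressed 2.5 to 5.6 mm (0.31 to 0.7 turn past contact), screw at rest (((horizontal distance between loaded_1_mid and pocket_1 below 0.0045 m and z of loaded_1_mid in the frame of pocket_1 below 0.008 m) or (horizontal distance between spare_1_mid and pocket_1 below 0.0045 m and z of spare_1_mid in the frame of pocket_1 below 0.008 m) or (horizontal distance between spare_2_mid and pocket_1 below 0.0045 m and z of spare_2_mid in the frame of pocket_1 below 0.008 m) or (horizontal distance between spare_3_mid and pocket_1 below 0.0045 m and z of spare_3_mid in the frame of pocket_1 below 0.008 m) or (horizontal distance between spare_4_mid and pocket_1 below 0.0045 m and z of spare_4_mid in the frame of pocket_1 below 0.008 m) or (horizontal distance between spare_5_mid and pocket_1 below 0.0045 m and z of spare_5_mid in the frame of pocket_1 below 0.008 m)) and ((horizontal distance between loaded_2_mid and pocket_2 below 0.0045 m and z of loaded_2_mid in the frame of pocket_2 below 0.008 m) or (horizontal distance between spare_1_mid and pocket_2 below 0.0045 m and z of spare_1_mid in the frame of pocket_2 below 0.008 m) or (horizontal distance between spare_2_mid and pocket_2 below 0.0045 m and z of spare_2_mid in the frame of pocket_2 below 0.008 m) or (horizontal distance between spare_3_mid and pocket_2 below 0.0045 m and z of spare_3_mid in the frame of pocket_2 below 0.008 m) or (horizontal distance between spare_4_mid and pocket_2 below 0.0045 m and z of spare_4_mid in the frame of pocket_2 below 0.008 m) or (horizontal distance between spare_5_mid and pocket_2 below 0.0045 m and z of spare_5_mid in the frame of pocket_2 below 0.008 m)) and ((horizontal distance between loaded_3_mid and pocket_3 below 0.0045 m and z of loaded_3_mid in the frame of pocket_3 below 0.008 m) or (horizontal distance between spare_1_mid and pocket_3 below 0.0045 m and z of spare_1_mid in the frame of pocket_3 below 0.008 m) or (horizontal distance between spare_2_mid and pocket_3 below 0.0045 m and z of spare_2_mid in the frame of pocket_3 below 0.008 m) or (horizontal distance between spare_3_mid and pocket_3 below 0.0045 m and z of spare_3_mid in the frame of pocket_3 below 0.008 m) or (horizontal distance between spare_4_mid and pocket_3 below 0.0045 m and z of spare_4_mid in the frame of pocket_3 below 0.008 m) or (horizontal distance between spare_5_mid and pocket_3 below 0.0045 m and z of spare_5_mid in the frame of pocket_3 below 0.008 m)) and ((horizontal distance between loaded_4_mid and pocket_4 below 0.0045 m and z of loaded_4_mid in the frame of pocket_4 below 0.008 m) or (horizontal distance between spare_1_mid and pocket_4 below 0.0045 m and z of spare_1_mid in the frame of pocket_4 below 0.008 m) or (horizontal distance between spare_2_mid and pocket_4 below 0.0045 m and z of spare_2_mid in the frame of pocket_4 below 0.008 m) or (horizontal distance between spare_3_mid and pocket_4 below 0.0045 m and z of spare_3_mid in the frame of pocket_4 below 0.008 m) or (horizontal distance between spare_4_mid and pocket_4 below 0.0045 m and z of spare_4_mid in the frame of pocket_4 below 0.008 m) or (horizontal distance between spare_5_mid and pocket_4 below 0.0045 m and z of spare_5_mid in the frame of pocket_4 below 0.008 m)) and ((horizontal distance between loaded_5_mid and pocket_5 below 0.0045 m and z of loaded_5_mid in the frame of pocket_5 below 0.008 m) or (horizontal distance between spare_1_mid and pocket_5 below 0.0045 m and z of spare_1_mid in the frame of pocket_5 below 0.008 m) or (horizontal distance between spare_2_mid and pocket_5 below 0.0045 m and z of spare_2_mid in the frame of pocket_5 below 0.008 m) or (horizontal distance between spare_3_mid and pocket_5 below 0.0045 m and z of spare_3_mid in the frame of pocket_5 below 0.008 m) or (horizontal distance between spare_4_mid and pocket_5 below 0.0045 m and z of spare_4_mid in the frame of pocket_5 below 0.008 m) or (horizontal distance between spare_5_mid and pocket_5 below 0.0045 m and z of spare_5_mid in the frame of pocket_5 below 0.008 m)) and ((horizontal distance between loaded_6_mid and pocket_6 below 0.0045 m and z of loaded_6_mid in the frame of pocket_6 below 0.008 m) or (horizontal distance between spare_1_mid and pocket_6 below 0.0045 m and z of spare_1_mid in the frame of pocket_6 below 0.008 m) or (horizontal distance between spare_2_mid and pocket_6 below 0.0045 m and z of spare_2_mid in the frame of pocket_6 below 0.008 m) or (horizontal distance between spare_3_mid and pocket_6 below 0.0045 m and z of spare_3_mid in the frame of pocket_6 below 0.008 m) or (horizontal distance between spare_4_mid and pocket_6 below 0.0045 m and z of spare_4_mid in the frame of pocket_6 below 0.008 m) or (horizontal distance between spare_5_mid and pocket_6 below 0.0045 m and z of spare_5_mid in the frame of pocket_6 below 0.008 m)) and horizontal distance between loaded_1_mid and pocket_1 below 0.006 m and horizontal distance between loaded_2_mid and pocket_2 below 0.006 m and horizontal distance between loaded_3_mid and pocket_3 below 0.006 m and horizontal distance between loaded_4_mid and pocket_4 below 0.006 m and horizontal distance between loaded_5_mid and pocket_5 below 0.006 m and horizontal distance between loaded_6_mid and pocket_6 below 0.006 m and (height (world z) of spare_1_mid below 0.022 m or horizontal distance between spare_1_mid and pocket_1 below 0.0045 m or horizontal distance between spare_1_mid and pocket_2 below 0.0045 m or horizontal distance between spare_1_mid and pocket_3 below 0.0045 m or horizontal distance between spare_1_mid and pocket_4 below 0.0045 m or horizontal distance between spare_1_mid and pocket_5 below 0.0045 m or horizontal distance between spare_1_mid and pocket_6 below 0.0045 m) and (height (world z) of spare_2_mid below 0.022 m or horizontal distance between spare_2_mid and pocket_1 below 0.0045 m or horizontal distance between spare_2_mid and pocket_2 below 0.0045 m or horizontal distance between spare_2_mid and pocket_3 below 0.0045 m or horizontal distance between spare_2_mid and pocket_4 below 0.0045 m or horizontal distance between spare_2_mid and pocket_5 below 0.0045 m or horizontal distance between spare_2_mid and pocket_6 below 0.0045 m) and (height (world z) of spare_3_mid below 0.022 m or horizontal distance between spare_3_mid and pocket_1 below 0.0045 m or horizontal distance between spare_3_mid and pocket_2 below 0.0045 m or horizontal distance between spare_3_mid and pocket_3 below 0.0045 m or horizontal distance between spare_3_mid and pocket_4 below 0.0045 m or horizontal distance between spare_3_mid and pocket_5 below 0.0045 m or horizontal distance between spare_3_mid and pocket_6 below 0.0045 m) and (height (world z) of spare_4_mid below 0.022 m or horizontal distance between spare_4_mid and pocket_1 below 0.0045 m or horizontal distance between spare_4_mid and pocket_2 below 0.0045 m or horizontal distance between spare_4_mid and pocket_3 below 0.0045 m or horizontal distance between spare_4_mid and pocket_4 below 0.0045 m or horizontal distance between spare_4_mid and pocket_5 below 0.0045 m or horizontal distance between spare_4_mid and pocket_6 below 0.0045 m) and (height (world z) of spare_5_mid below 0.022 m or horizontal distance between spare_5_mid and pocket_1 below 0.0045 m or horizontal distance between spare_5_mid and pocket_2 below 0.0045 m or horizontal distance between spare_5_mid and pocket_3 below 0.0045 m or horizontal distance between spare_5_mid and pocket_4 below 0.0045 m or horizontal distance between spare_5_mid and pocket_5 below 0.0045 m or horizontal distance between spare_5_mid and pocket_6 below 0.0045 m) and value of joint shuttle above 0.176 m and value of joint platen between 0.0025 and 0.0056 m and velocity of joint screw below 0.1 rad/s); the robot touches nothing.
It fails at once if the screw is forced down: the springs are compressed by more than 7.5 mm (almost a whole turn past contact) (value of joint platen above 0.0075 m).
It fails at once if a bracket that was already in its pocket is taken out (horizontal distance between loaded_1_mid and pocket_1 above 0.02 m or horizontal distance between loaded_2_mid and pocket_2 above 0.02 m or horizontal distance between loaded_3_mid and pocket_3 above 0.02 m or horizontal distance between loaded_4_mid and pocket_4 above 0.02 m or horizontal distance between loaded_5_mid and pocket_5 above 0.02 m or horizontal distance between loaded_6_mid and pocket_6 above 0.02 m or z of loaded_1_mid in the frame of pocket_1 above 0.02 m or z of loaded_2_mid in the frame of pocket_2 above 0.02 m or z of loaded_3_mid in the frame of pocket_3 above 0.02 m or z of loaded_4_mid in the frame of pocket_4 above 0.02 m or z of loaded_5_mid in the frame of pocket_5 above 0.02 m or z of loaded_6_mid in the frame of pocket_6 above 0.02 m).
It fails at once if the linkage or the hex key on the bench is shoved aside by more than 3 cm (distance of any of link_block, hex_wrench from where it was at the start of the episode above 0.03 m).
Of loaded_1, loaded_2, loaded_3, loaded_4, loaded_5, loaded_6 only 1 to 3 are there at a start; the rules pass over those that are not, and their reading is None.
At some moment in a run one of spare_1, spare_2, spare_3, spare_4, spare_5 may be knocked a few centimetres aside while the robot is not near it.
Once in a run the grip may slacken for a moment while it holds something.
It also fails if it takes over 210 s, if anything falls off the work surface, if the arm or the gripper's body presses on something with over 40 N, if the wrist force passes 120 N, or if a joint passes its speed limit or range.

ROBOT

A 6-joint arm with a two-finger parallel gripper is mounted at the origin on a cart in front of the work surface, level with it; the furniture and walls round the work are solid. World frame = base frame: x ahead of the robot, y to its left, z up, the work surface at z = 0. Lengths are in m, angles in degrees, forces in N, time in s.
With the tool pointing down it reaches from about 0.4 to 0.825 m from the base axis. Payload 7 kg.
Tool frame: the origin (TCP) lies on the front face of the gripper's body, between the roots of the fingers; the fingertips stand 66 mm ahead of it and the grasp point (between the pads) lies 47 mm ahead of it; z points along the fingers, y is the line along which they close (so a half turn about z gives the same grasp; the last joint's range is limited). The gripper opens to 88 mm and grips with 3 to 60 N. Pads are 19 mm wide; open, the fingers measure 130 mm over their backs; the gripper's body (78 mm by 193 mm) begins 47 mm behind the grasp point.
Start: joints at [-53.165, 20.546, 0.682, 0, -70.136, -16.507], TCP at [0.234, -0.633, 0.292] pointing down, gripper open.
Joint ranges: [-176.03, 176.03], [-82.01, 121.73], [-58.28, 71.71], [-173.87, 95.51], [-174.79, -0.11], [-173.66, 173.66]. Speed limits (degrees/s): [136.94, 136.94, 172.46, 180, 180, 180].

INTERFACE

Orientations are given as [roll, pitch, yaw] about the fixed x, y, z axes, in that order (R = Rz(yaw) Ry(pitch) Rx(roll)).
In Python, from plant import ctrl gives the robot as it stands.
- The arm moves only by the tool send_rows, never from a script. Its argument "deltas" is a list of rows, each a list of 2 entries, a list of its own where there are three numbers: the shift along the tool's x, y, z each as a share of 800 mm, from -1 to 1, then the turn about the tool's z as a share of 90 degrees, from -1 to 1. A call has exactly 5 rows; each row is the pose to reach, as a shift and turn from the pose commanded when the call began, along the tool's axes at that moment; what a row does not reach only later rows make up. A row lasts 1/12 s, in which the tool goes at most 41.7 mm and 7.16 degrees, less where a joint would pass 70% of its speed; a pose out of reach is approached as far as the arm can. A call with a number of a shift or a turn outside -1 to 1 is refused whole. A call with a gripper value outside its range is refused whole. "gripper" is the opening, from 0 (shut) to 1 (fully open), set as the call begins (left out, the last holds). The fingers move at their own pace and stop on an object; the grip force is fixed at half the most. Time passes only in rows, so rows that repeat a pose let the fingers close, or fill a call up. It gives the time, the measured TCP pose, the force, the opening and the grip force at its end, in the units of the state.
- ctrl.get_obs(): the state, without advancing time (a new reading comes with each control period).
- ctrl.snapshot(name): name is "scene" or "side" or "wrist"; returns a dict with "color" (480x640x3 uint8, red, green, blue), "vertical_fov" (degrees; the focal length in pixels is half the picture's height over the tangent of half this angle, whatever the lens; pixels are square), "cx", "cy" (the principal point, pixels), "k1" (the pictures are not rectified: a ray, as slopes to the right and down, at radius r is drawn at 1 + k1 r^2 times it, then the intrinsics apply), "rvec" (rotation vector, rad) and "tvec" (3), from world to camera coordinates, as OpenCV has them. Camera axes: x right, y down, z forward; pixel columns grow to the right and rows downward; lengths in m; the calibration is good to about 2 mm. A picture is of the moment at which its call begins. There is no depth.
- ctrl.close_job(): hands the job in; it is judged then, once.
Trained networks look in a picture, given as the dict that the camera call returned (one of the last four; its "shot" number tells which), for a name from the list of things; names that differ only in an ending like _2 or _b are one class to them, and where a whole thing is asked for, a point or a joint stands for the part that bears it (a point fixed in the world has none). Each returns a list of dicts, best first, with "conf" (0 to 1); they miss things now and then, are a little off and sometimes report something else, mostly with a low value. They report only what shows in the picture. A call takes as long as a camera call.
- ctrl.boxes_of(picture, thing): "xy" ([column, row] as shares, 0 to 1, of the picture: columns of its width, rows of its height, amid what is visible of it).
- ctrl.cut_out(picture, thing): "pixels" (480x640 bool, what is visible of it) and "xy" ([column, row] as shares, 0 to 1, of the picture: columns of its width, rows of its height, amid what is visible of it).
The state is a dict: "clock": time; "joint_pos": joint angles; "qvel": joint speeds; "tau": joint torques, N m; "tool_pos": TCP position; "orientation": TCP orientation; "force": force on the tool from outside, world axes, zero at the start; "moment": the same for the moment, N m; "opening": finger opening in m; "gripper_force": force on a finger pad.
Only numpy, scipy, OpenCV 4.12 (cv2) and the standard library are available. Lean on these libraries where they do the work, as an engineer would, in place of code of your own. Each camera call takes 0.05 s, during which the arm holds its last target. There are 200 camera calls.

## Working session

There is one attempt and no reset: what is moved stays moved. The work goes in short steps, Python scripts to look and compute and a tool call to move; the robot and the scene stay as the last step left them, time stands still between calls to the robot, and variables do not carry over. Pictures are saved under pics/ and viewed, at most 14 in all, crops included, and the job is handed in when it is done.

Besides the shell and the picture viewer there is one more tool, called after ">>>" as name(argument=value, ...) on one line, values as JSON. send_rows: Moves the arm, as the interface text tells. Shift numbers are shares of 800 mm and turn numbers shares of 90 degrees, none past 1 either way. Its arguments: {"type":"object","properties":{"deltas":{"type":"array","items":{"type":"array"}},"gripper":{"type":"number"}},"required":["deltas"]}

```bash
mkdir -p pics; ls
cat > h.py <<'E'
import numpy as np, cv2
from plant import ctrl
def cam(p):
    f=240/np.tan(np.radians(p["vertical_fov"])/2)
    K=np.array([[f,0,p["cx"]],[0,f,p["cy"]],[0,0,1.]])
    return K,np.array([p["k1"],0,0,0,0.]),np.array(p["rvec"],float),np.array(p["tvec"],float)
def ray(p,uv,z):
    K,d,r,t=cam(p); R=cv2.Rodrigues(r)[0]
    n=cv2.undistortPoints(np.array(uv,float).reshape(-1,1,2),K,d).reshape(-1,2)
    D=np.c_[n,np.ones(len(n))]@R; C=-R.T@t
    return C+D*((z-C[2])/D[:,2])[:,None]
def proj(p,X):
    K,d,r,t=cam(p); return cv2.projectPoints(np.array(X,float).reshape(-1,1,3),r,t,K,d)[0].reshape(-1,2)
def save(p,n): cv2.imwrite(f"pics/{n}.png",p["color"][:,:,::-1])
E
python3 - <<'E'
from h import *
for n in ["scene","side"]:
    p=ctrl.snapshot(n); save(p,n+"0")
    print(n,{k:v for k,v in p.items() if k!="color"})
    for t,z in [("spare_1_mid",.0055),("loaded_1_mid",.0275),("pocket_1",.022),("shuttle_bar",.044),("screw_handle",.176),("link_block",.008),("hex_wrench",.004)]:
        for b in ctrl.boxes_of(p,t):
            uv=np.array(b["xy"])*[640,480]; print(t,round(b["conf"],2),uv.round(),ray(p,uv,z).round(4)[0])
print(ctrl.get_obs())
E
```

```text
pics
scene {'vertical_fov': 47.87238929194358, 'cx': 320.79291933232366, 'cy': 244.7920586306925, 'k1': 0.020110959658729544, 'rvec': array([ 2.12336838, -0.72822568,  0.37870389]), 'tvec': array([-0.45373647,  0.23425871,  1.05872107]), 'shot': 1}
spare_1_mid 0.48 [286. 277.] [ 0.4534 -0.0247  0.0055]
loaded_1_mid 0.62 [345. 309.] [ 0.48   -0.2081  0.0275]
pocket_1 0.68 [369. 304.] [ 0.5351 -0.2229  0.022 ]
shuttle_bar 0.65 [371. 304.] [ 0.5209 -0.2418  0.044 ]
shuttle_bar 0.52 [382. 287.] [ 0.5778 -0.2171  0.044 ]
link_block 0.46 [291. 231.] [0.5701 0.1147 0.008 ]
side {'vertical_fov': 55.437674639282264, 'cx': 316.3880386671649, 'cy': 241.7645785477187, 'k1': 0.026201245555563118, 'rvec': array([ 0.6650315, -2.3183315,  1.4578196]), 'tvec': array([0.40392262, 0.27142958, 0.77069239]), 'shot': 2}
spare_1_mid 0.75 [330. 313.] [ 0.4607 -0.0258  0.0055]
spare_1_mid 0.29 [340. 265.] [ 0.5557 -0.2337  0.0055]
loaded_1_mid 0.64 [340. 263.] [ 0.5401 -0.2038  0.0275]
loaded_1_mid 0.57 [363. 268.] [ 0.4767 -0.2109  0.0275]
pocket_1 0.64 [298. 340.] [0.4539 0.1083 0.022 ]
pocket_1 0.6 [341. 
[... 221 characters left out ...]
 [0.6069 0.1728 0.004 ]
{'clock': 0.8, 'joint_pos': array([-5.31644100e+01,  2.05416626e+01,  6.84184368e-01, -2.04417142e-03,
       -7.01363565e+01, -1.65089452e+01]), 'qvel': array([ 0.09549209,  0.03429499,  0.06878   , -0.03456073,  0.05440059,
        0.06893922]), 'tau': array([ 1.41684472e-03, -5.82283187e+01,  2.93293262e+01,  7.00218156e+00,
        1.27491506e-02, -1.72165778e-05]), 'tool_pos': array([ 0.23448563, -0.63294248,  0.2922248 ]), 'orientation': array([-1.79994635e+02,  3.59531513e-03, -1.59674050e+02]), 'force': array([-0.51731818,  0.47065218, -0.24708519]), 'moment': array([ 0.0131279 , -0.02425079,  0.03781694]), 'gripper_force': 0.0, 'opening': 0.08751089789074656}
```

View pics/scene0.png

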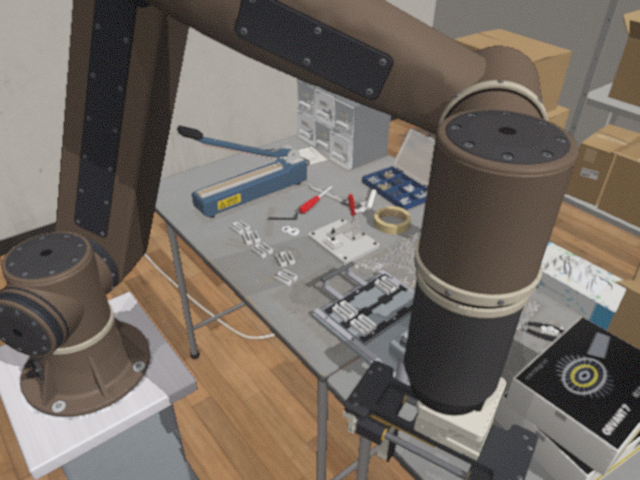

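View pics/side0.png

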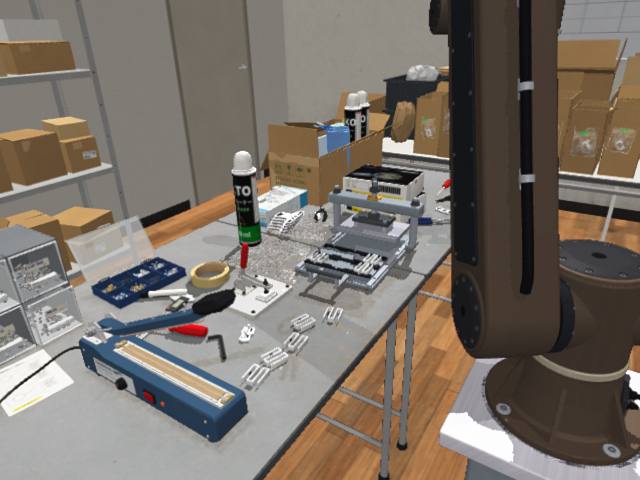

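The scene view shows five spares at (286,277), (285,257), (262,250), (252,238) and (240,229), with the nest near (365,305). In the side view the press is near (375,225) and it has two or three loaded brackets. I'll move over the work to look with the wrist camera.

>>> send_rows(deltas=[[[-0.032, 0.035, -0.009], 0], [[-0.064, 0.071, -0.018], 0], [[-0.096, 0.106, -0.027], 0], [[-0.128, 0.142, -0.036], 0], [[-0.16, 0.177, -0.045], 0]])

```text
clock: 1.22
tool_pos: [0.3055, -0.4541, 0.3285]
orientation: [-180.0, 0.0, -159.7]
force: [2.1, 0.5, 0.6]
opening: 0.0875
gripper_force: 0.0
```

>>> send_rows(deltas=[[[-0.032, 0.035, -0.009], 0], [[-0.064, 0.071, -0.018], 0], [[-0.096, 0.106, -0.027], 0], [[-0.128, 0.142, -0.036], 0], [[-0.16, 0.177, -0.045], 0]])

```text
clock: 1.63
tool_pos: [0.3762, -0.2767, 0.3649]
orientation: [-180.0, 0.1, -159.7]
force: [1.2, 0.0, -1.4]
opening: 0.0877
gripper_force: 0.0
```

>>> send_rows(deltas=[[[-0.04, 0.045, -0.011], 0], [[-0.08, 0.09, -0.023], 0], [[-0.12, 0.13, -0.034], 0], [[-0.16, 0.17, -0.045], 0], [[-0.16, 0.17, -0.045], 0]])

```text
clock: 2.05
tool_pos: [0.4499, -0.1035, 0.4015]
orientation: [-180.0, 0.1, -159.6]
force: [0.5, -0.8, -0.2]
opening: 0.0876
gripper_force: 0.0
```

Run:
```python
from h import *
o=ctrl.get_obs(); print(o["clock"],o["tool_pos"],o["orientation"],o["joint_pos"].round(1))
p=ctrl.snapshot("wrist"); save(p,"w1")
K,d,r,t=cam(p);R=cv2.Rodrigues(r)[0];print("cam",-R.T@t,R[2],K[0,0])
import pickle; pickle.dump(p,open("w1.pkl","wb"))
for t,z in [("spare_1_mid",.0055),("loaded_1_mid",.0275),("pocket_1",.022),("shuttle_bar",.044),("screw_handle",.176),("link_block",.008),("hex_wrench",.004)]:
    for b in ctrl.boxes_of(p,t):
        uv=np.array(b["xy"])*[640,480]; print(t,round(b["conf"],2),uv.round(),ray(p,uv,z).round(4)[0])
```

```text
2.05 [ 0.44994498 -0.10346971  0.4015043 ] [-1.79978222e+02  1.42235453e-01 -1.59571878e+02] [ 11.6  -3.5 -14.1  -0.  -79.2 -81.2]
cam [ 0.38126139 -0.1300314   0.49390772] [ 0.25503117  0.09506125 -0.96224865] 357.9208865741489
spare_1_mid 0.77 [371. 221.] [ 0.4557 -0.0254  0.0055]
spare_1_mid 0.71 [477. 270.] [0.4685 0.1496 0.0055]
loaded_1_mid 0.71 [239. 187.] [ 0.4714 -0.2087  0.0275]
loaded_1_mid 0.44 [213. 227.] [ 0.5347 -0.2264  0.0275]
pocket_1 0.86 [211. 225.] [ 0.5342 -0.2304  0.022 ]
shuttle_bar 0.63 [213. 226.] [ 0.5285 -0.2235  0.044 ]
screw_handle 0.83 [ 11. 208.] [ 0.5358 -0.386   0.176 ]
link_block 0.35 [238. 187.] [ 0.4751 -0.2137  0.008 ]
```

View pics/w1.png

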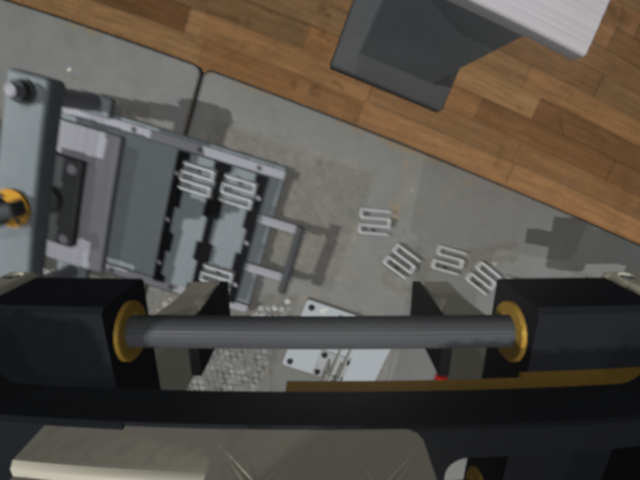

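Three brackets are loaded, at (238,187), (197,178) and (217,275). The pull bar is near (295,258), the press is at the left, and spares show at (375,222), (402,260), (448,260) and (485,277). Next I'll go over the nest for an accurate look.

>>> send_rows(deltas=[[[-0.022, -0.041, 0.022], 0], [[-0.044, -0.082, 0.044], 0], [[-0.066, -0.123, 0.066], 0], [[-0.087, -0.162, 0.088], 0], [[-0.087, -0.162, 0.088], 0]])

```text
clock: 2.87
tool_pos: [0.5608, -0.2076, 0.3229]
orientation: [179.8, -0.5, -159.9]
force: [0.4, 0.2, -0.7]
opening: 0.0876
gripper_force: 0.0
```

Run:
```python
from h import *
import pickle
p=ctrl.snapshot("wrist"); save(p,"w2"); pickle.dump(p,open("w2.pkl","wb"))
o=ctrl.get_obs(); print(o["clock"],o["tool_pos"],o["orientation"][2],o["joint_pos"].round(1))
for t,z in [("loaded_1_mid",.033),("spare_1_mid",.033),("shuttle_bar",.044),("screw_handle",.176)]:
    for b in ctrl.cut_out(p,t):
        m=b["pixels"].astype(np.uint8); c=np.argwhere(m)[:,::-1].astype(np.float32); r=cv2.minAreaRect(c)
        print(t,round(b["conf"],2),(np.array(b["xy"])*[640,480]).round(),[np.round(v,1) for v in r],ray(p,[r[0]],z).round(4)[0])
cv2.imwrite("pics/w2c.png",cv2.resize(p["color"][40:340,60:460,::-1],(800,600),interpolation=cv2.INTER_CUBIC))
```

```text
2.9167 [ 0.55942087 -0.20651774  0.32497643] -159.91978377805643 [ -1.5  12.3  -6.5  -0.  -71.7 -68.4]
loaded_1_mid 0.72 [345. 132.] [array([344.2, 138.1]), array([40.3, 34.6]), np.float64(17.8)] [ 0.4762 -0.2116  0.033 ]
loaded_1_mid 0.59 [306. 186.] [array([333.7, 192.1]), array([178.5, 172.8]), np.float64(15.6)] [ 0.5323 -0.2021  0.033 ]
loaded_1_mid 0.51 [ 47. 139.] [array([ 48.8, 138.2]), array([42.5, 99. ]), np.float64(88.0)] [ 0.5811 -0.51    0.033 ]
spare_1_mid 0.8 [500. 176.] [array([500.3, 178.5]), array([38.9, 30.4]), np.float64(6.6)] [ 0.4555 -0.0384  0.033 ]
shuttle_bar 0.89 [308. 187.] [array([333.9, 191.7]), array([179.4, 174.2]), np.float64(15.3)] [ 0.5307 -0.2029  0.044 ]
screw_handle 0.88 [ 49. 138.] [array([ 49.2, 138.4]), array([43.1, 99.7]), np.float64(88.2)] [ 0.5483 -0.4066  0.176 ]
```

View pics/w2c.png

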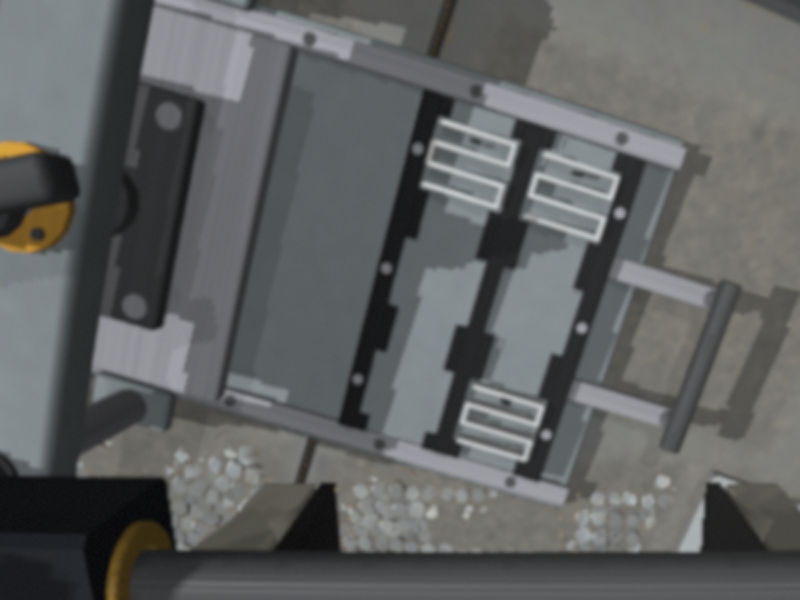

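The crop is the full picture minus (60,40), at 2x. It shows loaded brackets at crop (471,164), (572,196) and (502,421), and the bar from (737,283) to (668,447). The handle is at (30,195). The middle pockets of both rows and the inner bottom pocket are empty.

```bash
cat > fit.py <<'E'
from h import *
import pickle
from scipy.optimize import least_squares
p=pickle.load(open("w2.pkl","rb"))
g=p["color"].astype(int).min(2); off=np.array([60,40])
obj=[];pix=[]
for (cx,cy),(X,Y) in {(471,164):(27.6,-64),(572,196):(-27.6,-64),(502,421):(-27.6,64)}.items():
    u,v=cx/2+60,cy/2+40; yy,xx=np.mgrid[0:480,0:640]
    m=(np.hypot(xx-u,yy-v)<28)&(g>170); r=cv2.minAreaRect(np.argwhere(m)[:,::-1].astype(np.float32))
    print("bracket",(u,v),[np.round(q,1) for q in r]); obj.append((X,Y,33)); pix.append(np.array(r[0]))
for c,o in [((737,283),(-120,-48,44)),((668,447),(-120,48,44)),((501,240),(0,-32,27)),((470,347),(0,32,27))]:
    obj.append(o); pix.append(np.array(c)/2+off)
obj=np.array(obj)/1000.; pix=np.array(pix)
def T(q,o):
    c,s=np.cos(q[2]),np.sin(q[2]); return np.c_[q[0]+c*o[:,0]-s*o[:,1],q[1]+s*o[:,0]+c*o[:,1],o[:,2]]
f=lambda q:(proj(p,T(q,obj))-pix).ravel()
s=least_squares(f,[.51,-.22,np.radians(-90)],loss="soft_l1"); q=s.x
print("centre",q[:2].round(4),"theta",np.degrees(q[2]).round(2)); print(f(q).reshape(-1,2).round(1))
P=T(q,np.array([[x,y,22] for y in(-64,0,64) for x in(-27.6,27.6)])/1000.); print(P.round(4))
print("home axis / bar",T(q,np.array([[180,0,0],[-120,0,44],[60,0,44]])/1000.).round(4))
E
python3 fit.py
python3 - <<'E'
from h import *
import pickle
p=pickle.load(open("w2.pkl","rb")); g=p["color"].astype(int).min(2)
n,l,st,ce=cv2.connectedComponentsWithStats(cv2.morphologyEx((g>150).astype(np.uint8),cv2.MORPH_CLOSE,np.ones((5,5))))
for i in range(1,n):
    if 400<st[i,4]<2500 and ce[i][1]<300: print(st[i],ce[i].round(),[np.round(v,1) for v in cv2.minAreaRect(np.argwhere(l==i)[:,::-1].astype(np.float32))])
E
```

```text
bracket (295.5, 122.0) [array([294.6, 121.8]), array([38. , 34.5]), np.float64(16.9)]
bracket (346.0, 138.0) [array([344.6, 137.7]), array([39.5, 33.8]), np.float64(18.4)]
bracket (311.0, 250.5) [array([309.1, 251.4]), array([36.3, 28.9]), np.float64(16.9)]
centre [ 0.5407 -0.2347] theta -87.11
[[-0.2 -0.6]
 [ 1.   0.1]
 [ 0.5 -0.1]
 [-2.5 -0.8]
 [ 0.   1.1]
 [ 0.6 -0.4]
 [-0.8  2.6]]
[[ 0.4754 -0.2104  0.022 ]
 [ 0.4782 -0.2655  0.022 ]
 [ 0.5393 -0.2072  0.022 ]
 [ 0.5421 -0.2623  0.022 ]
 [ 0.6033 -0.2039  0.022 ]
 [ 0.606  -0.2591  0.022 ]]
home axis / bar [[ 0.5498 -0.4145  0.    ]
 [ 0.5347 -0.1149  0.044 ]
 [ 0.5438 -0.2947  0.044 ]]
[170  47  43  43 559] [186.  63.] [array([191.8,  67.1]), array([42.3, 41.6]), np.float64(87.1)]
[303  83  68  29 614] [336.  97.] [array([335.6,  97.3]), array([69.6,  9.2]), np.float64(17.9)]
[324 116  45  44 513] [347. 138.] [array([344.8, 137.6]), array([40.5, 35.4]), np.float64(18.4)]
[289 233  43  37 408] [310. 252.] [array([309.1, 251.4]), array([37.7, 30.3]), np.float64(16.7)]
```

>>> send_rows(deltas=[[[-0.007, 0.037, 0.003], 0], [[-0.014, 0.074, 0.006], 0], [[-0.021, 0.111, 0.009], 0], [[-0.028, 0.148, 0.012], 0], [[-0.035, 0.185, 0.016], 0]])

```text
clock: 3.53
tool_pos: [0.5331, -0.0537, 0.3189]
orientation: [-180.0, 0.2, -159.6]
force: [0.6, 0.7, -0.0]
opening: 0.0876
gripper_force: 0.0
```

>>> send_rows(deltas=[[[-0.008, 0.045, 0.003], 0], [[-0.016, 0.09, 0.007], 0], [[-0.024, 0.135, 0.011], 0], [[-0.034, 0.181, 0.015], 0], [[-0.034, 0.181, 0.015], 0]])

```text
clock: 3.95
tool_pos: [0.5078, 0.0948, 0.3064]
orientation: [179.9, 0.2, -159.4]
force: [-0.5, -0.8, 0.2]
opening: 0.0877
gripper_force: 0.0
```

```bash
cat > sp.py <<'E'
from h import *
import pickle
def spares(p,zt=.011,th=150,lim=290):
    g=p["color"].astype(int).min(2); out=[]
    n,l,st,ce=cv2.connectedComponentsWithStats(cv2.morphologyEx((g>th).astype(np.uint8),cv2.MORPH_CLOSE,np.ones((5,5))))
    for i in range(1,n):
        if 300<st[i,4]<4000 and ce[i][1]<lim:
            pts=np.argwhere(l==i)[:,::-1].astype(float); w=ray(p,pts,zt)[:,:2]*1000
            r=cv2.minAreaRect(w.astype(np.float32)); (a,b),ang=r[1],r[2]
            if a<b: a,b,ang=b,a,ang-90
            if 36<a<50 and 28<b<42: out.append((np.array(r[0])/1000,a,b,ang)); print(ce[i].round(),"xy",(np.array(r[0])/1000).round(4),"size",round(a,1),round(b,1),"long-axis deg",round(ang,1))
    return out
E
python3 - <<'E'
from sp import *
p=ctrl.snapshot("wrist"); save(p,"w3"); pickle.dump(p,open("w3.pkl","wb"))
o=ctrl.get_obs(); print(o["clock"],o["tool_pos"],o["orientation"][2],o["joint_pos"].round(1))
spares(p)
for b in ctrl.boxes_of(p,"spare_1_mid"):
    uv=np.array(b["xy"])*[640,480]; print(round(b["conf"],2),uv.round(),ray(p,uv,.0055).round(4)[0])
E
```

```text
4.0 [0.50811343 0.09298432 0.30654576] -159.3617776942052 [  32.2    4.9  -17.9   -0.   -67.1 -101.5]
[230. 123.] xy [ 0.4539 -0.0251] size 40.9 34.4 long-axis deg -73.7
0.6 [223. 117.] [ 0.4506 -0.0354  0.0055]
```

View pics/w3.png

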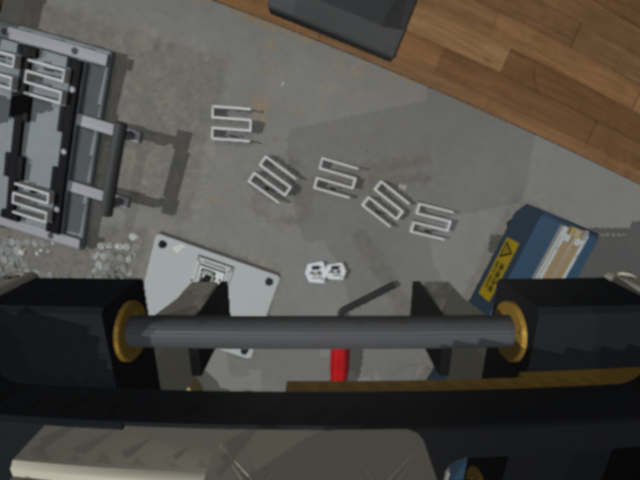

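The five spares are at (231,124), (271,178), (338,178), (386,203) and (432,221). The linkage is at (326,272) and the hex key at (370,298). I'll measure all the spares.

```bash
cat >> sp.py <<'E'
def at(p,uv,zt=.011,rad=27):
    g=p["color"].astype(np.uint8).min(2); yy,xx=np.mgrid[0:480,0:640]
    k=np.hypot(xx-uv[0],yy-uv[1])<rad; v=g[k]; th,_=cv2.threshold(v.reshape(-1,1),0,255,cv2.THRESH_OTSU)
    m=(k&(g>th)).astype(np.uint8); n,l,st,ce=cv2.connectedComponentsWithStats(cv2.morphologyEx(m,cv2.MORPH_CLOSE,np.ones((3,3))))
    i=1+np.argmax(st[1:,4]); w=ray(p,np.argwhere((l==i)&(m>0))[:,::-1],zt)[:,:2]*1000
    r=cv2.minAreaRect(w.astype(np.float32)); (a,b),ang=r[1],r[2]
    if a<b: a,b,ang=b,a,ang-90
    c=np.array(r[0])/1000; print("th",th,"xy",c.round(4),"size",round(a,1),round(b,1),"long",round(ang,1)); return c,ang
def go(pose,tgt):
    "pose,tgt: x,y,z,yawdeg -> shares along tool axes, turn share"
    y=np.radians(pose[3]); d=np.array(tgt[:3])-pose[:3]
    dy=(tgt[3]-pose[3]+180)%360-180
    print("to",np.round(tgt,4),"shares",np.round([d[0]*np.cos(y)+d[1]*np.sin(y),d[0]*np.sin(y)-d[1]*np.cos(y),-d[2]],5)/.8,"turn",round(-dy/90,4))
def now():
    o=ctrl.get_obs(); return np.r_[o["tool_pos"],o["orientation"][2]]
E
sed -i 's/^        if 300/        if 300/' sp.py
python3 - <<'E'
from sp import *
p=pickle.load(open("w3.pkl","rb"))
S=[at(p,u) for u in [(231,124),(271,178),(338,178),(386,203),(432,221)]]
n=now(); print(n); c,a=S[0]
go(n,[*c,.2,a])
E
```

```text
th 126.0 xy [ 0.454  -0.0251] size 43.1 36.0 long -73.6
th 118.0 xy [0.4943 0.034 ] size 43.9 36.3 long 73.9
th 118.0 xy [0.4684 0.0974] size 43.7 36.0 long -85.3
th 117.0 xy [0.4756 0.1586] size 44.5 35.9 long 73.5
th 123.0 xy [0.4753 0.2149] size 44.2 35.7 long -82.9
[ 5.08416893e-01  9.15799998e-02  3.06561263e-01 -1.59437524e+02]
to [ 4.54000e-01 -2.51000e-02  2.00000e-01 -7.35714e+01] shares [ 0.1149125 -0.112675   0.1332   ] turn -0.9541
```

>>> send_rows(deltas=[[[0.023, -0.023, 0.026], -0.075], [[0.046, -0.046, 0.053], -0.15], [[0.069, -0.069, 0.08], -0.225], [[0.092, -0.092, 0.106], -0.3], [[0.115, -0.113, 0.133], -0.38]], gripper=0.75)

```text
clock: 4.47
tool_pos: [0.4536, -0.0286, 0.199]
orientation: [-179.9, 0.1, -125.2]
force: [1.6, -0.2, 0.6]
opening: 0.0667
gripper_force: 0.0
```

>>> send_rows(deltas=[[[0, 0, 0], -0.075], [[0, 0, 0], -0.15], [[0, 0, 0], -0.225], [[0, 0, 0], -0.3], [[0, 0, 0], -0.38]])

```text
clock: 4.88
tool_pos: [0.4543, -0.0278, 0.1996]
orientation: [-179.9, 0.0, -91.1]
force: [0.5, 0.1, 0.7]
opening: 0.0659
gripper_force: 0.0
```

>>> send_rows(deltas=[[[0, 0, 0], -0.075], [[0, 0, 0], -0.15], [[0, 0, 0], -0.194], [[0, 0, 0], -0.194], [[0, 0, 0], -0.194]])

```text
clock: 5.3
tool_pos: [0.4543, -0.0274, 0.1994]
orientation: [-179.9, 0.0, -74.1]
force: [0.2, -0.7, 0.4]
opening: 0.0657
gripper_force: 0.0
```

Run:
```python
from sp import *
o=ctrl.get_obs(); n=now(); print(n,o["joint_pos"].round(1),o["opening"])
go(n,[.4540,-.0251,.09,-73.6]); go(n,[.4540,-.0251,.0675,-73.6])
```

```text
[ 4.54311171e-01 -2.74320796e-02  1.99369481e-01 -7.40773284e+01] [ 21.5   4.6 -33.6   0.  -51.7  -5.6] 0.06572149799131204
to [ 4.54e-01 -2.51e-02  9.00e-02 -7.36e+01] shares [-0.0029125 -0.000425   0.1367125] turn -0.0053
to [ 4.54e-01 -2.51e-02  6.75e-02 -7.36e+01] shares [-0.0029125 -0.000425   0.1648375] turn -0.0053
```

>>> send_rows(deltas=[[[-0.001, 0, 0.03], -0.005], [[-0.002, 0, 0.06], -0.005], [[-0.003, 0, 0.09], -0.005], [[-0.003, 0, 0.12], -0.005], [[-0.003, 0, 0.12], -0.005]])

```text
clock: 5.72
tool_pos: [0.4514, -0.0255, 0.0995]
orientation: [179.7, 0.0, -73.7]
force: [-0.5, -0.6, -0.9]
opening: 0.0656
gripper_force: 0.0
```

>>> send_rows(deltas=[[[0, 0, 0.015], 0], [[0, 0, 0.03], 0], [[0, 0, 0.04], 0], [[0, 0, 0.044], 0], [[0, 0, 0.044], 0]])

```text
clock: 6.13
tool_pos: [0.4537, -0.0246, 0.0675]
orientation: [180.0, -0.0, -73.5]
force: [-0.1, 0.6, 0.1]
opening: 0.0659
gripper_force: 0.0
```

>>> send_rows(deltas=[[[0, 0, 0], 0], [[0, 0, 0], 0], [[0, 0, 0], 0], [[0, 0, 0], 0], [[0, 0, 0], 0]], gripper=0.2)

```text
clock: 6.55
tool_pos: [0.4539, -0.0244, 0.0677]
orientation: [-180.0, 0.0, -73.4]
force: [-0.0, -0.4, -0.3]
opening: 0.038
gripper_force: 0.0
```

>>> send_rows(deltas=[[[0, 0, 0], 0], [[0, 0, 0], 0], [[0, 0, 0], 0], [[0, 0, 0], 0], [[0, 0, 0], 0]])

```text
clock: 6.97
tool_pos: [0.4539, -0.0244, 0.0676]
orientation: [-180.0, -0.0, -73.4]
force: [-1.2, -0.1, 5.1]
opening: 0.0343
gripper_force: 30.0
```

>>> send_rows(deltas=[[[0, 0, -0.02], 0], [[0, 0, -0.05], 0], [[0, 0, -0.08], 0], [[0, 0, -0.103], 0], [[0, 0, -0.103], 0]])

```text
clock: 7.38
tool_pos: [0.4555, -0.024, 0.1531]
orientation: [-179.7, -0.0, -73.4]
force: [-0.5, 0.1, -0.2]
opening: 0.0341
gripper_force: 30.0
```

>>> send_rows(deltas=[[[0.025, -0.004, 0], 0.03], [[0.055, -0.008, 0], 0.06], [[0.085, -0.013, 0], 0.09], [[0.12, -0.018, 0], 0.12], [[0.15, -0.022, 0], 0]])

```text
clock: 7.8
tool_pos: [0.505, -0.1357, 0.1491]
orientation: [180.0, 0.0, -77.5]
force: [1.1, 0.4, -0.4]
opening: 0.0341
gripper_force: 30.0
```

>>> send_rows(deltas=[[[0.025, -0.004, 0], 0.04], [[0.05, -0.008, 0], 0.08], [[0.075, -0.012, 0], 0.12], [[0.0986, -0.0153, 0], 0.152], [[0.0986, -0.0153, 0], 0.152]])

```text
clock: 8.22
tool_pos: [0.5351, -0.211, 0.1486]
orientation: [179.9, -0.0, -91.0]
force: [0.3, 0.3, 0.4]
opening: 0.0342
gripper_force: 30.0
```

Run:
```python
from sp import *
o=ctrl.get_obs(); n=now(); print(n,o["joint_pos"].round(1),o["opening"],o["gripper_force"],o["force"])
go(n,[.5393,-.2065,.10,-87.1])
p=ctrl.snapshot("side"); cv2.imwrite("pics/s1.png",cv2.resize(p["color"][190:340,230:430,::-1],(800,600),interpolation=cv2.INTER_CUBIC))
```

```text
[  0.53505859  -0.21096492   0.14864492 -91.025058  ] [ -2.   18.9 -22.6   0.  -48.6   1. ] 0.03417568368732973 29.998018741607666 [0.26104938 0.30210409 0.36414117]
to [  0.5393  -0.2065   0.1    -87.1   ] shares [-0.005675 -0.0052    0.0608  ] turn -0.0436
```

View pics/s1.png

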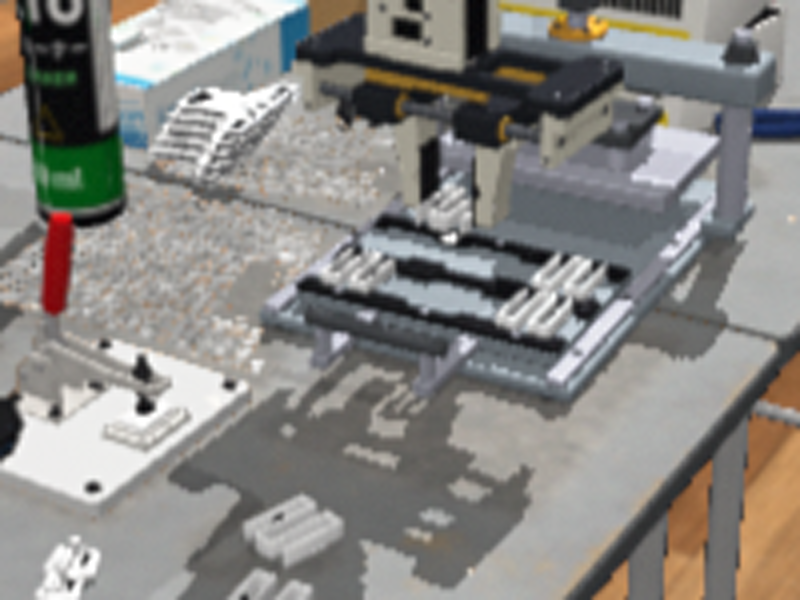

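The side view shows the bracket held between the fingers above the nest, around crop (448,205). I'll correct the pose and go lower.

>>> send_rows(deltas=[[[-0.003, -0.003, 0.01], -0.02], [[-0.0057, -0.0052, 0.025], -0.044], [[-0.0057, -0.0052, 0.042], -0.044], [[-0.0057, -0.0052, 0.042], -0.044], [[-0.0057, -0.0052, 0.042], -0.044]])

```text
clock: 8.68
tool_pos: [0.5377, -0.2035, 0.1154]
orientation: [179.9, 0.0, -86.7]
force: [-0.2, -0.8, 0.1]
opening: 0.0343
gripper_force: 30.0
```

>>> send_rows(deltas=[[[0, 0, 0], 0], [[0, 0, 0], 0], [[0, 0, 0], 0], [[0, 0, 0], 0], [[0, 0, 0], 0]])

```text
clock: 9.1
tool_pos: [0.5387, -0.2041, 0.1166]
orientation: [-180.0, -0.0, -86.8]
force: [-0.4, -0.4, -0.6]
opening: 0.0343
gripper_force: 30.0
```

Run:
```python
from sp import *
n=now(); print(n); go(n,[.5393,-.2065,.0895,-87.1])
```

```text
[  0.53874516  -0.20413658   0.11661411 -86.79361772]
to [  0.5393  -0.2065   0.0895 -87.1   ] shares [ 0.0029875 -0.000525   0.0338875] turn 0.0034
```

>>> send_rows(deltas=[[[0.003, -0.0005, 0.008], 0.003], [[0.003, -0.0005, 0.016], 0.003], [[0.003, -0.0005, 0.023], 0.003], [[0.003, -0.0005, 0.023], 0.003], [[0.003, -0.0005, 0.023], 0.003]])

```text
clock: 9.52
tool_pos: [0.5387, -0.2065, 0.0969]
orientation: [179.9, 0.0, -87.1]
force: [-0.3, 0.1, -0.3]
opening: 0.0341
gripper_force: 30.0
```

>>> send_rows(deltas=[[[0, 0, 0.003], 0], [[0, 0, 0.006], 0], [[0, 0, 0.009], 0], [[0, 0, 0.011], 0], [[0, 0, 0.011], 0]])

```text
clock: 9.93
tool_pos: [0.5393, -0.2067, 0.0896]
orientation: [-180.0, -0.0, -87.0]
force: [-1.7, -1.1, 6.4]
opening: 0.034
gripper_force: 30.0
```

>>> send_rows(deltas=[[[0, 0, 0], 0], [[0, 0, 0], 0], [[0, 0, 0], 0], [[0, 0, 0], 0], [[0, 0, 0], 0]])

```text
clock: 10.35
tool_pos: [0.5393, -0.2067, 0.0897]
orientation: [-180.0, -0.0, -87.0]
force: [-1.2, -2.0, 6.0]
opening: 0.0338
gripper_force: 30.0
```

>>> send_rows(deltas=[[[0, 0, 0], 0], [[0, 0, 0], 0], [[0, 0, 0], 0], [[0, 0, 0], 0], [[0, 0, 0], 0]], gripper=0.47)

```text
clock: 10.77
tool_pos: [0.5391, -0.2064, 0.0888]
orientation: [180.0, 0.0, -87.1]
force: [-0.2, 0.5, 0.5]
opening: 0.0414
gripper_force: 0.0
```

>>> send_rows(deltas=[[[0, 0, -0.005], 0], [[0, 0, -0.015], 0], [[0, 0, -0.03], 0], [[0, 0, -0.06], 0], [[0, 0, -0.1], 0]])

```text
clock: 11.18
tool_pos: [0.5378, -0.2063, 0.1685]
orientation: [179.8, 0.0, -87.1]
force: [0.0, 0.7, -0.1]
opening: 0.0412
gripper_force: 0.0
```

>>> send_rows(deltas=[[[-0.01, 0, -0.04], 0], [[-0.03, 0, -0.08], 0], [[-0.05, 0, -0.12], 0], [[-0.065, 0, -0.15], 0], [[-0.065, 0, -0.15], 0]])

```text
clock: 11.6
tool_pos: [0.5384, -0.1535, 0.296]
orientation: [-179.4, -0.1, -87.0]
force: [0.8, -0.1, -0.1]
opening: 0.0411
gripper_force: 0.0
```

>>> send_rows(deltas=[[[0, 0, 0], 0], [[0, 0, 0], 0], [[0, 0, 0], 0], [[0, 0, 0], 0], [[0, 0, 0], 0]])

```text
clock: 12.02
tool_pos: [0.5361, -0.1549, 0.2879]
orientation: [179.9, 0.0, -87.1]
force: [0.7, -0.1, 0.8]
opening: 0.0414
gripper_force: 0.0
```

Run:
```python
from sp import *
p=ctrl.snapshot("wrist"); save(p,"w4"); pickle.dump(p,open("w4.pkl","wb"))
o=ctrl.get_obs(); n=now(); print(n,o["joint_pos"].round(1),o["opening"],o["gripper_force"])
for b in ctrl.boxes_of(p,"spare_1_mid"):
    uv=np.array(b["xy"])*[640,480]; print(round(b["conf"],2),uv.round(),ray(p,uv,.0055).round(4)[0])
```

```text
[  0.53622708  -0.15486089   0.28806618 -87.0939792 ] [  4.    9.8 -14.6  -0.  -65.8  -1.1] 0.04134415533952335 0.0
0.83 [314. 166.] [ 0.5435 -0.205   0.0055]
```

View pics/w4.png

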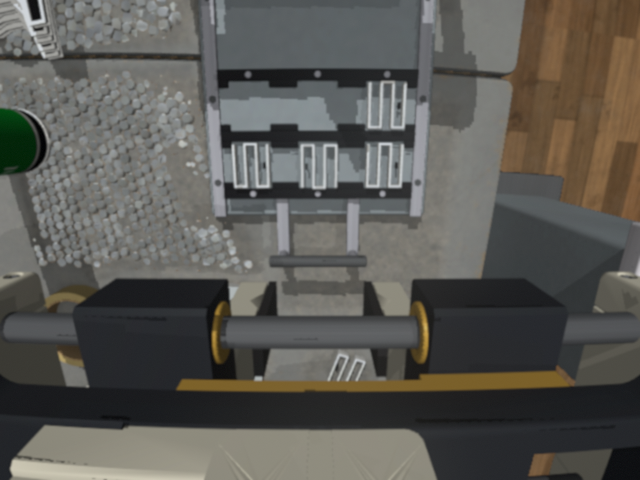

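Spare 1 sits in the outer middle pocket at (319,166). Loaded brackets are at (386,105), (384,166) and (251,166), so the empty pockets are near (318,105) and (252,105). I'll refine the frame and plan the next pick.

Run:
```python
from sp import *
p=pickle.load(open("w4.pkl","rb"))
for u in [(386,105),(384,166),(319,166),(251,166)]: at(p,u,.033)
bar=ray(p,[(271,261),(365,261)],.044); print("bar",bar.round(4))
n=now(); go(n,[.4943,.034,.15,-106.1])
```

```text
th 140.0 xy [ 0.479  -0.2664] size 41.4 36.1 long -86.6
th 142.0 xy [ 0.476  -0.2114] size 41.5 36.0 long -86.6
th 143.0 xy [ 0.539 -0.207] size 41.4 35.7 long -87.0
th 140.0 xy [ 0.6043 -0.2048] size 41.5 35.7 long -87.2
bar [[ 0.5814 -0.1133  0.044 ]
 [ 0.4883 -0.118   0.044 ]]
to [ 4.943e-01  3.400e-02  1.500e-01 -1.061e+02] shares [-0.2384125  0.0404625  0.172775 ] turn 0.2112
```

>>> send_rows(deltas=[[[-0.035, 0.003, 0.005], 0], [[-0.07, 0.006, 0.01], 0], [[-0.105, 0.009, 0.015], 0], [[-0.14, 0.012, 0.02], 0], [[-0.179, 0.0135, 0.024], 0]], gripper=0.66)

```text
clock: 12.53
tool_pos: [0.5178, -0.0114, 0.2692]
orientation: [180.0, -0.0, -87.1]
force: [0.6, 0.3, 0.3]
opening: 0.0575
gripper_force: 0.0
```

>>> send_rows(deltas=[[[-0.045, 0.003, 0.006], 0.055], [[-0.09, 0.006, 0.012], 0.11], [[-0.135, 0.01, 0.018], 0.165], [[-0.179, 0.0135, 0.024], 0.211], [[-0.179, 0.0135, 0.024], 0.211]])

```text
clock: 12.95
tool_pos: [0.4997, 0.1346, 0.2496]
orientation: [180.0, -0.0, -106.2]
force: [0.3, -0.5, -0.3]
opening: 0.0578
gripper_force: 0.0
```

>>> send_rows(deltas=[[[0, 0, 0], 0], [[0, 0, 0], 0], [[0, 0, 0], 0], [[0, 0, 0], 0], [[0, 0, 0], 0]])

```text
clock: 13.37
tool_pos: [0.5004, 0.1294, 0.2507]
orientation: [-180.0, 0.0, -106.1]
force: [0.2, 1.1, 0.5]
opening: 0.0579
gripper_force: 0.0
```

Run:
```python
from sp import *
p=ctrl.snapshot("wrist"); save(p,"w5"); pickle.dump(p,open("w5.pkl","wb"))
n=now(); print(n)
for X in [(.4943,.034),(.4684,.0974),(.4756,.1586)]:
    uv=proj(p,[[*X,.011]])[0]; print(uv.round())
    if 20<uv[1]<285: c,a=at(p,uv,rad=30); a=a if a<0 else a-180; go(n,[*c,.12,a])
```

```text
[   0.50040578    0.12950541    0.25067126 -106.12840682]
[297. 120.]
th 121.0 xy [0.4942 0.0348] size 42.8 35.6 long 73.8
to [ 4.942000e-01  3.480000e-02  1.200000e-01 -1.061531e+02] shares [ 0.1158875 -0.0254125  0.1633375] turn 0.0003
[343. 181.]
th 123.0 xy [0.4682 0.0979] size 43.0 35.8 long -84.9
to [  0.4682   0.0979   0.12   -84.8778] shares [0.0490875 0.0277    0.1633375] turn -0.2361
[353. 245.]
th 121.0 xy [0.4753 0.1589] size 43.2 35.4 long 74.0
to [   0.4753    0.1589    0.12   -106.0216] shares [-0.026525   0.0403375  0.1633375] turn -0.0012
```

>>> send_rows(deltas=[[[0.03, -0.0065, 0.035], 0], [[0.06, -0.013, 0.07], 0], [[0.09, -0.02, 0.11], 0], [[0.116, -0.0254, 0.15], 0], [[0.116, -0.0254, 0.1633], 0]])

```text
clock: 13.83
tool_pos: [0.4909, 0.0315, 0.116]
orientation: [179.7, -0.2, -106.3]
force: [-0.5, -0.2, 0.5]
opening: 0.058
gripper_force: 0.0
```

>>> send_rows(deltas=[[[0, 0, 0.01], 0], [[0, 0, 0.025], 0], [[0, 0, 0.045], 0], [[0, 0, 0.06], 0], [[0, 0, 0.0653], 0]])

```text
clock: 14.25
tool_pos: [0.4942, 0.0357, 0.0669]
orientation: [180.0, -0.0, -106.1]
force: [-0.3, 0.7, -0.4]
opening: 0.058
gripper_force: 0.0
```

>>> send_rows(deltas=[[[0, 0, 0], 0], [[0, 0, 0], 0], [[0, 0, 0], 0], [[0, 0, 0], 0], [[0, 0, 0], 0]])

```text
clock: 14.67
tool_pos: [0.4945, 0.0358, 0.0684]
orientation: [-179.9, 0.1, -106.0]
force: [0.2, -0.1, 0.0]
opening: 0.0581
gripper_force: 0.0
```

>>> send_rows(deltas=[[[0, 0, 0], 0], [[0, 0, 0], 0], [[0, 0, 0], 0], [[0, 0, 0], 0], [[0, 0, 0], 0]], gripper=0.2)

```text
clock: 15.08
tool_pos: [0.4941, 0.0355, 0.0677]
orientation: [-180.0, -0.0, -106.1]
force: [0.2, -0.4, 2.6]
opening: 0.0341
gripper_force: 30.0
```

>>> send_rows(deltas=[[[0, 0, 0], 0], [[0, 0, 0], 0], [[0, 0, 0], 0], [[0, 0, 0], 0], [[0, 0, 0], 0]])

```text
clock: 15.5
tool_pos: [0.4941, 0.0356, 0.0677]
orientation: [-180.0, 0.0, -106.1]
force: [-0.1, -0.0, 1.8]
opening: 0.0338
gripper_force: 30.0
```

>>> send_rows(deltas=[[[0, 0, -0.02], 0], [[0, 0, -0.05], 0], [[0, 0, -0.08], 0], [[0, 0, -0.103], 0], [[0, 0, -0.103], 0]])

```text
clock: 15.92
tool_pos: [0.4959, 0.0362, 0.1536]
orientation: [-179.7, 0.2, -106.0]
force: [0.6, 0.7, -0.1]
opening: 0.0341
gripper_force: 30.0
```

>>> send_rows(deltas=[[[0.03, -0.014, 0], 0], [[0.065, -0.03, 0], 0], [[0.1, -0.047, 0], 0], [[0.135, -0.064, 0], 0], [[0.17, -0.0806, 0], 0]])

```text
clock: 16.33
tool_pos: [0.5183, -0.1143, 0.1495]
orientation: [180.0, -0.0, -106.0]
force: [0.3, 0.7, -0.9]
opening: 0.034
gripper_force: 30.0
```

>>> send_rows(deltas=[[[0.035, -0.017, 0], -0.05], [[0.07, -0.033, 0], -0.1], [[0.11, -0.052, 0], -0.16], [[0.145, -0.069, 0], -0.211], [[0.1707, -0.0806, 0], -0.211]])

```text
clock: 16.75
tool_pos: [0.5426, -0.2645, 0.1491]
orientation: [180.0, 0.0, -86.8]
force: [1.0, 0.6, -0.7]
opening: 0.034
gripper_force: 30.0
```

>>> send_rows(deltas=[[[0, 0, 0.01], 0], [[0, 0, 0.025], 0], [[0, 0, 0.042], 0], [[0, 0, 0.042], 0], [[0, 0, 0.042], 0]])

```text
clock: 17.17
tool_pos: [0.5419, -0.2617, 0.1153]
orientation: [179.9, 0.0, -87.1]
force: [-0.9, 0.2, -0.7]
opening: 0.0339
gripper_force: 30.0
```

>>> send_rows(deltas=[[[0, 0, 0], 0], [[0, 0, 0], 0], [[0, 0, 0], 0], [[0, 0, 0], 0], [[0, 0, 0], 0]])

```text
clock: 17.58
tool_pos: [0.5429, -0.262, 0.117]
orientation: [-179.9, -0.0, -87.1]
force: [-0.6, -0.2, -0.4]
opening: 0.0339
gripper_force: 30.0
```

Run:
```python
from sp import *
n=now(); print(n); go(n,[.5424,-.2620,.0893,-87.0])
```

```text
[  0.54288216  -0.26195497   0.11699981 -87.05178952]
to [  0.5424  -0.262    0.0893 -87.    ] shares [2.5000e-05 6.0000e-04 3.4625e-02] turn -0.0006
```

Grip is still sound. I'll lower it into the inner middle pocket, release and lift.

>>> send_rows(deltas=[[[0, 0.0005, 0.008], 0], [[0, 0.0005, 0.016], 0], [[0, 0.0005, 0.023], 0], [[0, 0.0005, 0.023], 0], [[0, 0.0005, 0.023], 0]])

```text
clock: 18.0
tool_pos: [0.5418, -0.262, 0.0973]
orientation: [179.9, 0.0, -87.1]
force: [-0.3, 0.2, -1.4]
opening: 0.0339
gripper_force: 30.0
```

>>> send_rows(deltas=[[[0, 0, 0.003], 0], [[0, 0, 0.006], 0], [[0, 0, 0.009], 0], [[0, 0, 0.0115], 0], [[0, 0, 0.0115], 0]])

```text
clock: 18.42
tool_pos: [0.5423, -0.2623, 0.0897]
orientation: [-180.0, -0.0, -87.0]
force: [-3.1, -0.5, 7.3]
opening: 0.0341
gripper_force: 30.0
```

>>> send_rows(deltas=[[[0, 0, 0], 0], [[0, 0, 0], 0], [[0, 0, 0], 0], [[0, 0, 0], 0], [[0, 0, 0], 0]])

```text
clock: 18.83
tool_pos: [0.5423, -0.2623, 0.0897]
orientation: [-180.0, -0.0, -87.0]
force: [-1.7, -1.2, 7.2]
opening: 0.0345
gripper_force: 30.0
```

>>> send_rows(deltas=[[[0, 0, 0], 0], [[0, 0, 0], 0], [[0, 0, 0], 0], [[0, 0, 0], 0], [[0, 0, 0], 0]], gripper=0.47)

```text
clock: 19.25
tool_pos: [0.5422, -0.262, 0.0887]
orientation: [180.0, 0.0, -87.1]
force: [0.2, -0.1, 0.4]
opening: 0.041
gripper_force: 0.0
```

>>> send_rows(deltas=[[[0, 0, -0.005], 0], [[0, 0, -0.015], 0], [[0, 0, -0.03], 0], [[0, 0, -0.06], 0], [[0, 0, -0.1], 0]])

```text
clock: 19.67
tool_pos: [0.541, -0.2618, 0.1683]
orientation: [179.8, 0.1, -87.1]
force: [0.6, -0.2, 0.6]
opening: 0.0413
gripper_force: 0.0
```

>>> send_rows(deltas=[[[-0.03, 0, -0.04], 0], [[-0.06, 0, -0.08], 0], [[-0.1, 0, -0.12], 0], [[-0.134, 0, -0.15], 0], [[-0.134, 0, -0.15], 0]])

```text
clock: 20.08
tool_pos: [0.5387, -0.1522, 0.2963]
orientation: [-179.4, -0.1, -86.9]
force: [1.4, -0.8, -0.1]
opening: 0.041
gripper_force: 0.0
```

>>> send_rows(deltas=[[[0, 0, 0], 0], [[0, 0, 0], 0], [[0, 0, 0], 0], [[0, 0, 0], 0], [[0, 0, 0], 0]])

```text
clock: 20.5
tool_pos: [0.5364, -0.1557, 0.2878]
orientation: [179.9, -0.0, -87.1]
force: [0.2, -0.1, -0.7]
opening: 0.0416
gripper_force: 0.0
```

Run:
```python
from sp import *
p=ctrl.snapshot("wrist"); save(p,"w6"); pickle.dump(p,open("w6.pkl","wb"))
n=now(); print(n)
for X in [(.4782,-.2655),(.4754,-.2104),(.5393,-.207),(.6033,-.204),(.5424,-.2627)]: at(p,proj(p,[[*X,.033]])[0],.033)
go(n,[.50,.1295,.25,-106.1])
```

```text
[  0.5364703   -0.15567136   0.28791486 -87.12954132]
th 139.0 xy [ 0.4788 -0.2662] size 41.8 35.5 long -85.4
th 143.0 xy [ 0.476  -0.2122] size 41.5 36.1 long -86.9
th 143.0 xy [ 0.5391 -0.2074] size 42.4 35.6 long -87.1
th 140.0 xy [ 0.6043 -0.2052] size 42.4 35.7 long -87.3
th 133.0 xy [ 0.5424 -0.2627] size 41.3 25.4 long -87.0
to [   0.5       0.1295    0.25   -106.1   ] shares [-0.3583     0.027675   0.0473875] turn 0.2108
```

>>> send_rows(deltas=[[[-0.035, 0.003, 0.005], 0], [[-0.07, 0.006, 0.01], 0], [[-0.105, 0.009, 0.015], 0], [[-0.14, 0.012, 0.02], 0], [[-0.179, 0.0135, 0.024], 0]], gripper=0.66)

```text
clock: 20.97
tool_pos: [0.5181, -0.0122, 0.2689]
orientation: [179.9, -0.0, -87.2]
force: [-0.4, -0.0, -0.4]
opening: 0.0575
gripper_force: 0.0
```

>>> send_rows(deltas=[[[-0.045, 0.003, 0.006], 0], [[-0.09, 0.006, 0.012], 0], [[-0.135, 0.01, 0.018], -0.022], [[-0.179, 0.0135, 0.024], -0.022], [[-0.179, 0.0135, 0.024], -0.022]])

```text
clock: 21.38
tool_pos: [0.5001, 0.1339, 0.2493]
orientation: [179.9, -0.0, -84.9]
force: [0.0, -1.2, 0.2]
opening: 0.0577
gripper_force: 0.0
```

>>> send_rows(deltas=[[[0, 0, 0], 0], [[0, 0, 0], 0], [[0, 0, 0], 0], [[0, 0, 0], 0], [[0, 0, 0], 0]])

```text
clock: 21.8
tool_pos: [0.5007, 0.129, 0.2506]
orientation: [-180.0, 0.0, -85.2]
force: [0.2, -0.4, -0.4]
opening: 0.058
gripper_force: 0.0
```

Run:
```python
from sp import *
p=ctrl.snapshot("wrist"); save(p,"w7"); pickle.dump(p,open("w7.pkl","wb"))
n=now(); print(n)
for X in [(.4684,.0977),(.4756,.1586)]:
    uv=proj(p,[[*X,.011]])[0]; print(uv.round())
    if 20<uv[1]<285: c,a=at(p,uv,rad=30); a=a if a<0 else a-180; go(n,[*c,.12,a])
```

```text
[  0.50070095   0.12903566   0.2505993  -85.17256925]
[357. 193.]
th 124.0 xy [0.4682 0.0976] size 42.9 35.4 long -84.9
to [  0.4682   0.0976   0.12   -84.9468] shares [0.0357    0.0437375 0.16325  ] turn -0.0025
[342. 255.]
th 123.0 xy [0.4756 0.1589] size 43.8 35.6 long 73.3
to [   0.4756    0.1589    0.12   -106.6639] shares [-0.03985    0.0281625  0.16325  ] turn 0.2388
```

>>> send_rows(deltas=[[[0.01, 0.011, 0.035], 0], [[0.02, 0.022, 0.07], 0], [[0.03, 0.033, 0.11], 0], [[0.0365, 0.0437, 0.15], -0.0025], [[0.0365, 0.0437, 0.1633], -0.0025]])

```text
clock: 22.27
tool_pos: [0.4647, 0.095, 0.1162]
orientation: [179.7, -0.1, -85.0]
force: [-1.5, 0.4, 0.1]
opening: 0.0577
gripper_force: 0.0
```

>>> send_rows(deltas=[[[0, 0, 0.01], 0], [[0, 0, 0.025], 0], [[0, 0, 0.045], 0], [[0, 0, 0.06], 0], [[0, 0, 0.0653], 0]])

```text
clock: 22.68
tool_pos: [0.4684, 0.0977, 0.0668]
orientation: [180.0, -0.0, -84.9]
force: [-0.3, 0.4, -0.2]
opening: 0.0575
gripper_force: 0.0
```

>>> send_rows(deltas=[[[0, 0, 0], 0], [[0, 0, 0], 0], [[0, 0, 0], 0], [[0, 0, 0], 0], [[0, 0, 0], 0]])

```text
clock: 23.1
tool_pos: [0.4686, 0.0981, 0.0683]
orientation: [-179.9, 0.0, -84.9]
force: [0.7, -0.1, -0.1]
opening: 0.0579
gripper_force: 0.0
```

>>> send_rows(deltas=[[[0, 0, 0], 0], [[0, 0, 0], 0], [[0, 0, 0], 0], [[0, 0, 0], 0], [[0, 0, 0], 0]], gripper=0.2)

```text
clock: 23.52
tool_pos: [0.4682, 0.0978, 0.0677]
orientation: [-180.0, 0.0, -84.9]
force: [0.8, 0.5, 0.7]
opening: 0.0342
gripper_force: 30.0
```

>>> send_rows(deltas=[[[0, 0, 0], 0], [[0, 0, 0], 0], [[0, 0, 0], 0], [[0, 0, 0], 0], [[0, 0, 0], 0]])

```text
clock: 23.93
tool_pos: [0.4682, 0.0978, 0.0677]
orientation: [-180.0, 0.0, -84.9]
force: [-0.8, 0.8, 2.1]
opening: 0.0339
gripper_force: 30.0
```

>>> send_rows(deltas=[[[0, 0, -0.02], 0], [[0, 0, -0.05], 0], [[0, 0, -0.08], 0], [[0, 0, -0.103], 0], [[0, 0, -0.103], 0]])

```text
clock: 24.35
tool_pos: [0.4699, 0.0987, 0.1534]
orientation: [-179.7, 0.1, -84.8]
force: [0.2, 0.4, -1.1]
opening: 0.0343
gripper_force: 30.0
```

>>> send_rows(deltas=[[[0.03, -0.009, 0], 0], [[0.06, -0.017, 0], 0], [[0.09, -0.026, 0], 0], [[0.12, -0.035, 0], 0], [[0.1534, -0.0441, 0], 0]])

```text
clock: 24.77
tool_pos: [0.5144, -0.0222, 0.1495]
orientation: [180.0, 0.0, -84.8]
force: [1.3, 0.2, -0.7]
opening: 0.034
gripper_force: 30.0
```

>>> send_rows(deltas=[[[0.03, -0.009, 0], 0], [[0.06, -0.017, 0], 0], [[0.09, -0.026, 0], 0], [[0.12, -0.035, 0], 0], [[0.1534, -0.0441, 0], 0]])

```text
clock: 25.18
tool_pos: [0.5604, -0.1413, 0.1492]
orientation: [179.9, 0.0, -84.9]
force: [-0.4, -0.7, -0.4]
opening: 0.0338
gripper_force: 30.0
```

>>> send_rows(deltas=[[[0.03, -0.009, 0], 0], [[0.06, -0.017, 0], 0], [[0.1, -0.028, 0], 0.023], [[0.13, -0.037, 0], 0.023], [[0.1534, -0.044, 0], 0.023]])

```text
clock: 25.6
tool_pos: [0.6067, -0.2614, 0.1488]
orientation: [179.9, 0.0, -87.0]
force: [-0.2, 0.1, -1.4]
opening: 0.0339
gripper_force: 30.0
```

>>> send_rows(deltas=[[[0, 0, 0.01], 0], [[0, 0, 0.025], 0], [[0, 0, 0.042], 0], [[0, 0, 0.042], 0], [[0, 0, 0.042], 0]])

```text
clock: 26.02
tool_pos: [0.6054, -0.2585, 0.1147]
orientation: [179.8, 0.0, -86.9]
force: [0.5, 0.1, -0.4]
opening: 0.0341
gripper_force: 30.0
```

>>> send_rows(deltas=[[[0, 0, 0], 0], [[0, 0, 0], 0], [[0, 0, 0], 0], [[0, 0, 0], 0], [[0, 0, 0], 0]])

```text
clock: 26.43
tool_pos: [0.6067, -0.2593, 0.1169]
orientation: [-180.0, -0.0, -86.9]
force: [0.0, 0.4, 0.4]
opening: 0.034
gripper_force: 30.0
```

Run:
```python
from sp import *
n=now(); print(n); go(n,[.6063,-.2594,.0893,-87.0])
```

```text
[  0.6066904   -0.25927686   0.11693602 -86.92384699]
to [  0.6063  -0.2594   0.0893 -87.    ] shares [0.000125 0.0005   0.03455 ] turn 0.0008
```

>>> send_rows(deltas=[[[0, 0.0005, 0.008], 0], [[0, 0.0005, 0.016], 0], [[0, 0.0005, 0.023], 0], [[0, 0.0005, 0.023], 0], [[0, 0.0005, 0.023], 0]])

```text
clock: 26.85
tool_pos: [0.6057, -0.2594, 0.0971]
orientation: [179.9, 0.0, -86.9]
force: [0.2, -0.7, 0.0]
opening: 0.034
gripper_force: 30.0
```

>>> send_rows(deltas=[[[0, 0, 0.003], 0], [[0, 0, 0.006], 0], [[0, 0, 0.009], 0], [[0, 0, 0.0115], 0], [[0, 0, 0.0115], 0]])

```text
clock: 27.27
tool_pos: [0.6062, -0.2596, 0.0897]
orientation: [-180.0, -0.0, -86.9]
force: [-2.4, 0.4, 6.1]
opening: 0.0338
gripper_force: 30.0
```

>>> send_rows(deltas=[[[0, 0, 0], 0], [[0, 0, 0], 0], [[0, 0, 0], 0], [[0, 0, 0], 0], [[0, 0, 0], 0]])

```text
clock: 27.68
tool_pos: [0.6061, -0.2597, 0.0897]
orientation: [-180.0, -0.0, -86.9]
force: [-2.2, -0.1, 6.8]
opening: 0.0342
gripper_force: 30.0
```

>>> send_rows(deltas=[[[0, 0, 0], 0], [[0, 0, 0], 0], [[0, 0, 0], 0], [[0, 0, 0], 0], [[0, 0, 0], 0]], gripper=0.47)

```text
clock: 28.1
tool_pos: [0.6061, -0.2594, 0.0886]
orientation: [180.0, 0.0, -86.9]
force: [-1.1, 0.5, -0.2]
opening: 0.0409
gripper_force: 0.0
```

>>> send_rows(deltas=[[[0, 0, -0.005], 0], [[0, 0, -0.015], 0], [[0, 0, -0.03], 0], [[0, 0, -0.06], 0], [[0, 0, -0.1], 0]])

```text
clock: 28.52
tool_pos: [0.605, -0.2592, 0.1686]
orientation: [179.8, 0.1, -86.9]
force: [1.0, 0.6, -0.1]
opening: 0.0416
gripper_force: 0.0
```

>>> send_rows(deltas=[[[-0.03, 0.015, -0.04], 0], [[-0.06, 0.035, -0.08], 0], [[-0.1, 0.06, -0.12], 0], [[-0.134, 0.08, -0.15], 0], [[-0.134, 0.08, -0.15], 0]])

```text
clock: 28.93
tool_pos: [0.5357, -0.1537, 0.2958]
orientation: [-179.5, -0.0, -86.8]
force: [0.7, -1.0, 0.5]
opening: 0.0413
gripper_force: 0.0
```

>>> send_rows(deltas=[[[0, 0, 0], 0], [[0, 0, 0], 0], [[0, 0, 0], 0], [[0, 0, 0], 0], [[0, 0, 0], 0]])

```text
clock: 29.35
tool_pos: [0.5365, -0.1564, 0.2875]
orientation: [179.9, 0.0, -87.0]
force: [-0.8, -0.5, -0.8]
opening: 0.0412
gripper_force: 0.0
```

Run:
```python
from sp import *
p=ctrl.snapshot("wrist"); save(p,"w8"); pickle.dump(p,open("w8.pkl","wb"))
n=now(); print(n)
for X in [(.4782,-.2655),(.4754,-.2104),(.5393,-.207),(.6033,-.204),(.5424,-.2627),(.6063,-.2595)]: at(p,proj(p,[[*X,.033]])[0],.033)
cv2.imwrite("pics/w8c.png",cv2.resize(p["color"][0:300,150:550,::-1],(800,600),interpolation=cv2.INTER_CUBIC))
```

```text
[  0.53645872  -0.15640576   0.2875324  -86.98914965]
th 140.0 xy [ 0.4791 -0.267 ] size 41.8 35.5 long -85.3
th 141.0 xy [ 0.476  -0.2122] size 41.5 36.1 long -86.7
th 115.0 xy [ 0.5394 -0.21  ] size 50.7 42.2 long 3.1
th 141.0 xy [ 0.6044 -0.2053] size 41.4 35.6 long -87.2
th 119.0 xy [ 0.5454 -0.2628] size 42.5 42.2 long 3.1
th 138.0 xy [ 0.6061 -0.2594] size 41.7 35.3 long -88.7
```

View pics/w8c.png

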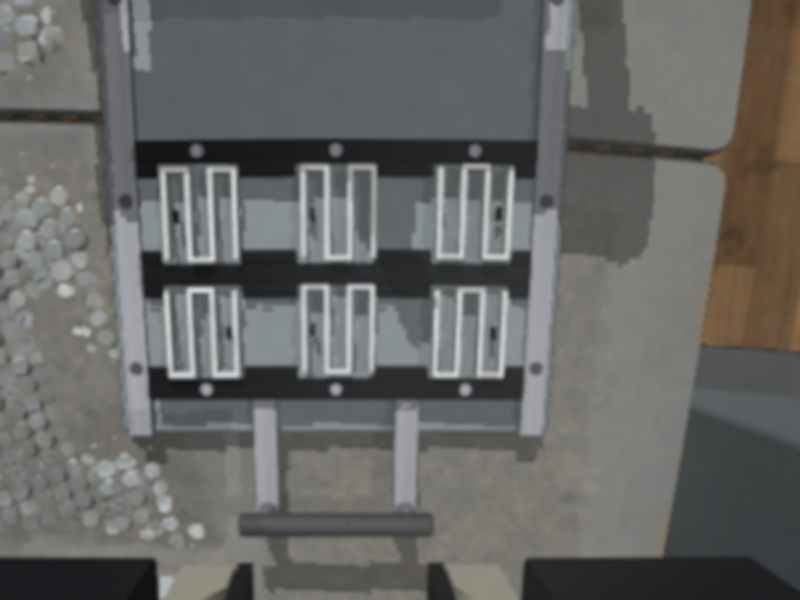

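All six brackets lie flat in their pockets: crop (199,215), (337,215), (475,215), (203,332), (338,332) and (470,332). The bar is at (336,524). Next I'll close the fingers and go down behind the bar, off-centre so the camera stays clear of the handle.

>>> send_rows(deltas=[[[-0.025, 0.008, 0.02], 0], [[-0.05, 0.016, 0.045], 0], [[-0.075, 0.025, 0.075], 0], [[-0.0895, 0.031, 0.11], 0], [[-0.0895, 0.031, 0.11], 0]], gripper=0)

```text
clock: 29.82
tool_pos: [0.5042, -0.0847, 0.1956]
orientation: [179.5, 0.0, -87.0]
force: [-1.9, -0.8, -0.7]
opening: 0.0134
gripper_force: 0.0
```

>>> send_rows(deltas=[[[0, 0, 0.025], 0], [[0, 0, 0.055], 0], [[0, 0, 0.085], 0], [[0, 0, 0.11], 0], [[0, 0, 0.117], 0]])

```text
clock: 30.23
tool_pos: [0.5069, -0.0864, 0.1046]
orientation: [179.7, -0.0, -87.0]
force: [-0.2, 0.5, 0.5]
opening: 0.0004
gripper_force: 0.0
```

>>> send_rows(deltas=[[[0, 0, 0], 0], [[0, 0, 0], 0], [[0, 0, 0], 0], [[0, 0, 0], 0], [[0, 0, 0], 0]])

```text
clock: 30.65
tool_pos: [0.5085, -0.0856, 0.1083]
orientation: [-179.9, 0.0, -86.9]
force: [0.8, 0.4, -0.2]
opening: 0.0001
gripper_force: 0.0
```

>>> send_rows(deltas=[[[0.005, 0, 0], 0], [[0.01, 0, 0], 0], [[0.015, 0, 0], 0], [[0.02, 0, 0], 0], [[0.025, 0, 0], 0]])

```text
clock: 31.07
tool_pos: [0.509, -0.1059, 0.1074]
orientation: [-180.0, 0.0, -86.9]
force: [-1.2, 4.2, 2.7]
opening: 0.0005
gripper_force: 2.0
```

>>> send_rows(deltas=[[[0.005, 0, 0], 0], [[0.01, 0, 0], 0], [[0.015, 0, 0], 0], [[0.02, 0, 0], 0], [[0.025, 0, 0], 0]])

```text
clock: 31.48
tool_pos: [0.51, -0.126, 0.1073]
orientation: [-180.0, 0.0, -86.9]
force: [-0.6, 3.3, 5.3]
opening: 0.0005
gripper_force: 2.2
```

Run:
```python
from sp import *
n=now(); print(n,ctrl.get_obs()["force"])
p=ctrl.snapshot("side"); cv2.imwrite("pics/s2.png",cv2.resize(p["color"][190:340,230:430,::-1],(800,600),interpolation=cv2.INTER_CUBIC))
```

```text
[  0.51004387  -0.125964     0.10730168 -86.93182731] [-0.61431852  3.25854474  5.26094136]
```

View pics/s2.png

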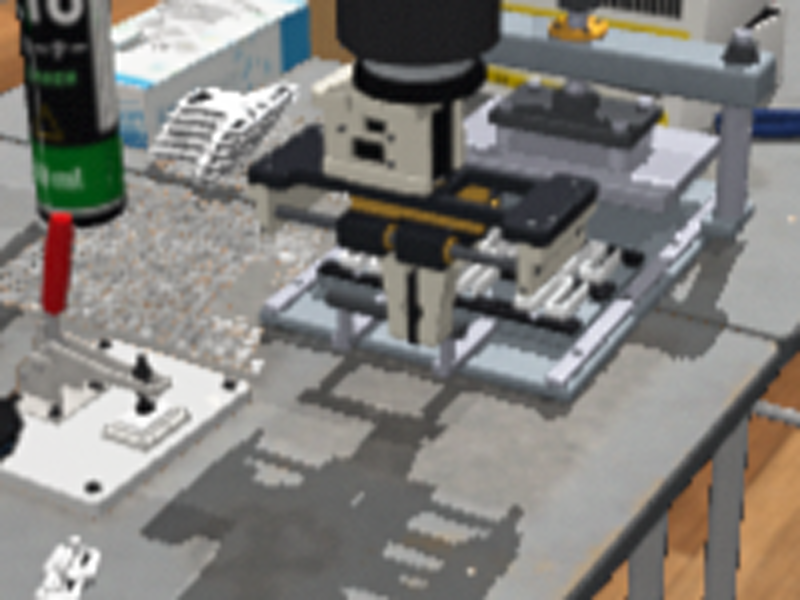

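Pushing works: the shuttle is moving at about 4 N and the fingers are against the bar at crop (415,310). I'll keep going in.

>>> send_rows(deltas=[[[0.01, 0, 0.001], 0], [[0.02, 0, 0.002], 0], [[0.03, 0, 0.003], 0], [[0.04, 0, 0.004], 0], [[0.05, 0, 0.004], 0]])

```text
clock: 31.95
tool_pos: [0.5124, -0.1662, 0.1039]
orientation: [-180.0, 0.0, -86.9]
force: [1.4, 2.7, 2.3]
opening: 0.0002
gripper_force: 1.9
```

>>> send_rows(deltas=[[[0.01, 0, 0], 0], [[0.02, 0, 0], 0], [[0.03, 0, 0], 0], [[0.04, 0, 0], 0], [[0.05, 0, 0], 0]])

```text
clock: 32.37
tool_pos: [0.5144, -0.2062, 0.1039]
orientation: [-180.0, 0.0, -86.9]
force: [2.7, 2.6, 1.0]
opening: 0.0005
gripper_force: 1.9
```

>>> send_rows(deltas=[[[0.01, 0, 0], 0], [[0.02, 0, 0], 0], [[0.03, 0, 0], 0], [[0.04, 0, 0], 0], [[0.05, 0, 0], 0]])

```text
clock: 32.78
tool_pos: [0.5165, -0.2462, 0.104]
orientation: [-180.0, 0.0, -86.9]
force: [2.8, 4.0, -0.2]
opening: 0.0003
gripper_force: 1.9
```

>>> send_rows(deltas=[[[0.005, 0, 0], 0], [[0.01, 0, 0], 0], [[0.015, 0, 0], 0], [[0.02, 0, 0], 0], [[0.025, 0, 0], 0]])

```text
clock: 33.2
tool_pos: [0.5172, -0.2655, 0.1039]
orientation: [180.0, 0.0, -86.9]
force: [0.2, 3.9, 0.2]
opening: 0.0004
gripper_force: 1.7
```

>>> send_rows(deltas=[[[0.002, 0, 0], 0], [[0.004, 0, 0], 0], [[0.006, 0, 0], 0], [[0.008, 0, 0], 0], [[0.01, 0, 0], 0]])

```text
clock: 33.62
tool_pos: [0.5176, -0.2733, 0.1039]
orientation: [180.0, 0.0, -86.9]
force: [-0.8, 3.5, 0.7]
opening: 0.0005
gripper_force: 1.6
```

>>> send_rows(deltas=[[[0.001, 0, 0], 0], [[0.002, 0, 0], 0], [[0.003, 0, 0], 0], [[0.004, 0, 0], 0], [[0.005, 0, 0], 0]])

```text
clock: 34.03
tool_pos: [0.5179, -0.2774, 0.1039]
orientation: [180.0, 0.0, -86.9]
force: [-0.4, 4.0, 0.9]
opening: 0.0007
gripper_force: 1.5
```

>>> send_rows(deltas=[[[0.001, 0, 0], 0], [[0.002, 0, 0], 0], [[0.003, 0, 0], 0], [[0.003, 0, 0], 0], [[0.003, 0, 0], 0]])

```text
clock: 34.45
tool_pos: [0.518, -0.279, 0.1039]
orientation: [180.0, 0.1, -86.9]
force: [-1.5, 8.5, 2.8]
opening: 0.0008
gripper_force: 4.3
```

>>> send_rows(deltas=[[[0.001, 0, 0], 0], [[0.002, 0, 0], 0], [[0.002, 0, 0], 0], [[0.002, 0, 0], 0], [[0.002, 0, 0], 0]])

```text
clock: 34.87
tool_pos: [0.5179, -0.2793, 0.1039]
orientation: [180.0, 0.1, -86.9]
force: [-2.0, 17.3, 6.2]
opening: 0.0006
gripper_force: 8.6
```

>>> send_rows(deltas=[[[-0.005, 0, 0], 0], [[-0.01, 0, 0], 0], [[-0.02, 0, 0], 0], [[-0.03, 0, 0], 0], [[-0.03, 0, 0], 0]])

```text
clock: 35.28
tool_pos: [0.5169, -0.2563, 0.1041]
orientation: [180.0, -0.0, -86.9]
force: [-0.2, -0.4, 0.2]
opening: 0.0003
gripper_force: 0.0
```

>>> send_rows(deltas=[[[0, 0, -0.03], 0], [[0, 0, -0.06], 0], [[0, 0, -0.1], 0], [[0, 0, -0.14], 0], [[0, 0, -0.17], 0]])

```text
clock: 35.7
tool_pos: [0.5175, -0.2576, 0.2428]
orientation: [-179.9, -0.1, -86.9]
force: [0.9, -0.3, 1.1]
opening: 0.0001
gripper_force: 0.0
```

>>> send_rows(deltas=[[[0.03, -0.01, -0.03], 0], [[0.06, -0.02, -0.06], 0], [[0.09, -0.03, -0.09], 0], [[0.095, -0.035, -0.11], 0], [[0.095, -0.035, -0.11], 0]], gripper=0.5)

```text
clock: 36.12
tool_pos: [0.5507, -0.334, 0.3317]
orientation: [-179.7, -0.2, -87.0]
force: [0.7, -0.7, 1.4]
opening: 0.0282
gripper_force: 0.0
```

>>> send_rows(deltas=[[[0, 0, 0], 0], [[0, 0, 0], 0], [[0, 0, 0], 0], [[0, 0, 0], 0], [[0, 0, 0], 0]])

```text
clock: 36.53
tool_pos: [0.5489, -0.3313, 0.3275]
orientation: [179.9, 0.0, -86.9]
force: [0.3, -0.0, -0.2]
opening: 0.0434
gripper_force: 0.0
```

Run:
```python
from sp import *
p=ctrl.snapshot("wrist"); save(p,"w9"); pickle.dump(p,open("w9.pkl","wb"))
print(now(),ctrl.get_obs()["joint_pos"].round(1))
for b in ctrl.cut_out(p,"screw_handle"):
    c=np.argwhere(b["pixels"])[:,::-1]; w=ray(p,c,.180)[:,:2]*1000; r=cv2.minAreaRect(w.astype(np.float32)); print(b["conf"],c.mean(0),[np.round(v,1) for v in r])
cv2.imwrite("pics/w9c.png",cv2.resize(p["color"][0:300,120:520,::-1],(800,600),interpolation=cv2.INTER_CUBIC))
```

```text
[  0.54896188  -0.33138882   0.32759235 -86.90289295] [-13.7  16.3  -0.8  -0.  -73.   16.8]
0.67 [321.385759   124.38993219] [array([ 551.5, -415.1]), array([28.2, 84.5]), np.float64(27.9)]
```

View pics/w9c.png

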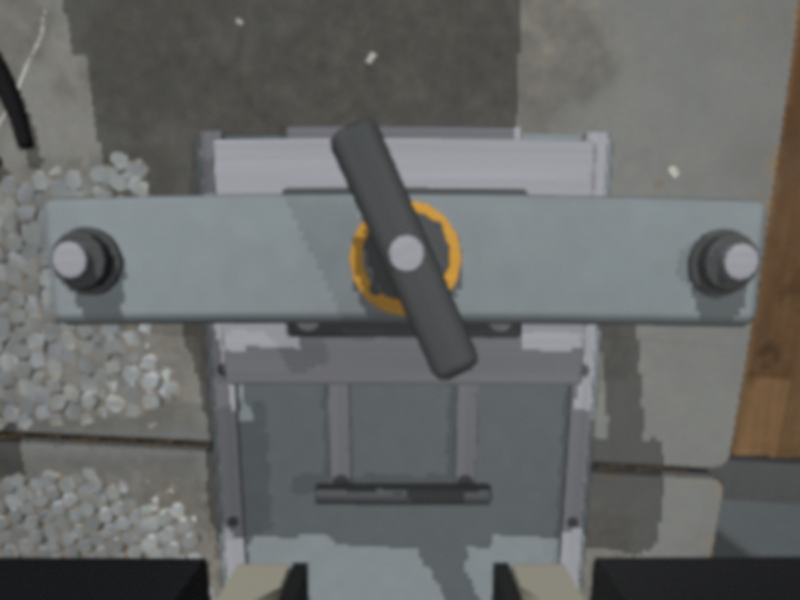

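The shuttle is home. In the crop (offset (120,0), 2x), the handle runs from (357,135) to (455,362) about the hub at (406,252), and the bar is at (403,493). I'll work out the handle's axis and angle.

Run:
```python
from sp import *
p=pickle.load(open("w9.pkl","rb"))
f=lambda c:np.array(c)/2+[120,0]
for z in (.1875,.185):
    e=ray(p,[f((357,135)),f((455,362)),f((406,250))],z); d=e[0]-e[1]
    print(z,e.round(4)[:, :2],"mid",(e[0]+e[1])[:2].round(4)/2,"len",np.linalg.norm(d).round(4),"ang",np.degrees(np.arctan2(d[1],d[0])).round(1))
g=p["color"].astype(int).max(2); yy,xx=np.mgrid[0:480,0:640]
e=ray(p,[f((317,493)),f((490,493))],.050); print("bar",e.round(4), e.mean(0).round(4))
n=now(); go(n,[.5503,-.4147,.28,-64]);
```

```text
0.1875 [[ 0.5676 -0.4487]
 [ 0.5332 -0.3823]
 [ 0.5509 -0.416 ]] mid [ 0.5504 -0.4155] len 0.0748 ang -62.6
0.185 [[ 0.5678 -0.4492]
 [ 0.533  -0.382 ]
 [ 0.5509 -0.4161]] mid [ 0.55035 -0.4156 ] len 0.0756 ang -62.6
bar [[ 0.5906 -0.2948  0.05  ]
 [ 0.4975 -0.2999  0.05  ]] [ 0.544  -0.2974  0.05  ]
to [  0.5503  -0.4147   0.28   -64.    ] shares [0.1040125 0.004025  0.05965  ] turn -0.2545
```

>>> send_rows(deltas=[[[0.026, 0.001, 0.01], -0.07], [[0.052, 0.002, 0.02], -0.14], [[0.078, 0.003, 0.03], -0.2], [[0.1045, 0.004, 0.04], -0.27], [[0.1045, 0.004, 0.04], -0.27]])

```text
clock: 37.05
tool_pos: [0.5495, -0.4177, 0.2932]
orientation: [179.9, 0.1, -62.3]
force: [0.2, 0.0, -0.6]
opening: 0.0441
gripper_force: 0.0
```

>>> send_rows(deltas=[[[0, 0, 0], 0], [[0, 0, 0], 0], [[0, 0, 0], 0], [[0, 0, 0], 0], [[0, 0, 0], 0]])

```text
clock: 37.47
tool_pos: [0.5506, -0.4148, 0.2967]
orientation: [-180.0, -0.0, -62.6]
force: [0.2, 0.1, 0.0]
opening: 0.0437
gripper_force: 0.0
```

Run:
```python
from sp import *
n=now(); print(n,ctrl.get_obs()["joint_pos"].round(1)); go(n,[.5504,-.4152,.2355,-62.6])
```

```text
[  0.55064654  -0.4147654    0.29670367 -62.61100418] [-20.8  21.7   3.    0.  -71.3  48.2]
to [  0.5504  -0.4152   0.2355 -62.6   ] shares [0.0003375 0.000525  0.0765   ] turn -0.0001
```

>>> send_rows(deltas=[[[0.0003, 0.0005, 0.02], 0], [[0.0003, 0.0005, 0.04], 0], [[0.0003, 0.0005, 0.06], 0], [[0.0003, 0.0005, 0.0765], 0], [[0.0003, 0.0005, 0.0765], 0]])

```text
clock: 37.88
tool_pos: [0.5491, -0.4147, 0.232]
orientation: [179.9, 0.2, -62.6]
force: [-1.1, -0.5, -1.1]
opening: 0.0437
gripper_force: 0.0
```

>>> send_rows(deltas=[[[0, 0, 0], 0], [[0, 0, 0], 0], [[0, 0, 0], 0], [[0, 0, 0], 0], [[0, 0, 0], 0]])

```text
clock: 38.3
tool_pos: [0.5504, -0.4159, 0.2357]
orientation: [-180.0, -0.1, -62.6]
force: [-0.1, -0.1, -0.5]
opening: 0.0437
gripper_force: 0.0
```

>>> send_rows(deltas=[[[0, 0, 0], 0], [[0, 0, 0], 0], [[0, 0, 0], 0], [[0, 0, 0], 0], [[0, 0, 0], 0]], gripper=0)

```text
clock: 38.72
tool_pos: [0.5514, -0.4152, 0.2348]
orientation: [-179.8, -0.0, -62.6]
force: [11.7, 9.1, -1.8]
opening: 0.0159
gripper_force: 7.4
```

>>> send_rows(deltas=[[[0, 0, 0], 0], [[0, 0, 0], 0], [[0, 0, 0], 0], [[0, 0, 0], 0], [[0, 0, 0], 0]])

```text
clock: 39.13
tool_pos: [0.5516, -0.4151, 0.2348]
orientation: [-179.9, -0.0, -62.6]
force: [4.3, 4.4, -0.8]
opening: 0.0158
gripper_force: 30.0
```

Run:
```python
from sp import *
o=ctrl.get_obs(); print(now(),o["joint_pos"].round(1),o["force"].round(2),o["moment"].round(3),o["opening"])
```

```text
[  0.55157026  -0.41506736   0.2347725  -62.59240241] [-20.9  24.   -1.7  -0.1 -64.2  48.3] [ 4.27  4.35 -0.83] [ 1.142 -1.535  0.094] 0.01584097361963432
```

>>> send_rows(deltas=[[[0, -0.001, 0.0002], 0.06], [[0, -0.001, 0.0004], 0.14], [[0, -0.001, 0.0006], 0.22], [[0, -0.001, 0.0008], 0.3], [[0, -0.001, 0.001], 0.37]])

```text
clock: 39.55
tool_pos: [0.5512, -0.4151, 0.234]
orientation: [-180.0, 0.0, -96.3]
force: [0.2, 1.6, 0.3]
opening: 0.0156
gripper_force: 30.0
```

>>> send_rows(deltas=[[[0, 0, 0], 0], [[0, 0, 0], 0], [[0, 0, 0], 0], [[0, 0, 0], 0], [[0, 0, 0], 0]])

```text
clock: 39.97
tool_pos: [0.5512, -0.4152, 0.234]
orientation: [-180.0, 0.0, -95.8]
force: [2.1, 2.9, 1.4]
opening: 0.0161
gripper_force: 30.0
```

Run:
```python
from sp import *
o=ctrl.get_obs(); print(now(),o["joint_pos"].round(1),o["force"].round(2),o["moment"].round(3),o["opening"],o["tau"].round(2))
```

```text
[  0.55119651  -0.41516314   0.23401676 -95.82489135] [-20.9  24.1  -1.7  -0.  -64.2  15. ] [2.13 2.94 1.41] [ 1.419 -0.974 -0.034] 0.016067001276800122 [ -3.22 -61.21  27.11   8.05  -0.44   0.13]
```

>>> send_rows(deltas=[[[0, 0, 0.0002], 0.078], [[0, 0, 0.0004], 0.156], [[0, 0, 0.0006], 0.234], [[0, 0, 0.0008], 0.312], [[0, 0, 0.001], 0.39]])

```text
clock: 40.38
tool_pos: [0.5508, -0.415, 0.2332]
orientation: [180.0, 0.0, -131.3]
force: [0.1, 5.0, 1.8]
opening: 0.0156
gripper_force: 30.0
```

>>> send_rows(deltas=[[[0, 0, 0.0002], 0.078], [[0, 0, 0.0004], 0.156], [[0, 0, 0.0006], 0.234], [[0, 0, 0.0008], 0.312], [[0, 0, 0.001], 0.39]])

```text
clock: 40.8
tool_pos: [0.5505, -0.4146, 0.2324]
orientation: [179.9, -0.0, -166.4]
force: [-1.0, 8.3, 3.7]
opening: 0.0157
gripper_force: 30.0
```

>>> send_rows(deltas=[[[0, 0, 0.0002], 0.078], [[0, 0, 0.0004], 0.156], [[0, 0, 0.0006], 0.234], [[0, 0, 0.0008], 0.312], [[0, 0, 0.001], 0.39]])

```text
clock: 41.22
tool_pos: [0.5506, -0.4141, 0.2317]
orientation: [179.9, -0.1, 158.5]
force: [-0.3, 10.2, 4.5]
opening: 0.0158
gripper_force: 30.0
```

>>> send_rows(deltas=[[[0, 0, 0.0002], 0.078], [[0, 0, 0.0004], 0.156], [[0, 0, 0.0006], 0.234], [[0, 0, 0.0008], 0.312], [[0, 0, 0.001], 0.39]])

```text
clock: 41.63
tool_pos: [0.5509, -0.4137, 0.2309]
orientation: [179.9, -0.1, 123.4]
force: [2.1, 11.2, 5.2]
opening: 0.016
gripper_force: 30.0
```

>>> send_rows(deltas=[[[0, 0, 0.0002], 0.078], [[0, 0, 0.0004], 0.156], [[0, 0, 0.0006], 0.234], [[0, 0, 0.0008], 0.312], [[0, 0, 0.001], 0.39]])

```text
clock: 42.05
tool_pos: [0.5513, -0.4136, 0.2301]
orientation: [180.0, -0.1, 88.4]
force: [3.0, 11.4, 4.1]
opening: 0.0157
gripper_force: 30.0
```

Run:
```python
from sp import *
o=ctrl.get_obs(); print(now(),o["joint_pos"].round(1),o["force"].round(2),o["moment"].round(3),o["opening"],o["tau"].round(2))
```

```text
[ 0.55131746 -0.41362958  0.23012438 88.35699094] [-2.080e+01  2.420e+01 -2.000e+00 -1.000e-01 -6.380e+01 -1.608e+02] [ 2.97 11.44  4.09] [ 4.126 -1.07   0.119] 0.015693035427230145 [ -7.88 -59.05  27.     9.79   0.44   2.28]
```

>>> send_rows(deltas=[[[0, 0, 0], 0], [[0, 0, 0], 0], [[0, 0, 0], 0], [[0, 0, 0], 0], [[0, 0, 0], 0]], gripper=0.45)

```text
clock: 42.47
tool_pos: [0.5505, -0.4159, 0.2299]
orientation: [-180.0, 0.0, 88.6]
force: [0.4, 0.2, 0.1]
opening: 0.0381
gripper_force: 0.0
```

>>> send_rows(deltas=[[[0, 0, -0.005], 0], [[0, 0, -0.015], 0], [[0, 0, -0.03], 0], [[0, 0, -0.04], 0], [[0, 0, -0.04], 0]])

```text
clock: 42.88
tool_pos: [0.5518, -0.4161, 0.2655]
orientation: [179.8, 0.1, 88.6]
force: [0.5, 0.2, 0.8]
opening: 0.0392
gripper_force: 0.0
```

>>> send_rows(deltas=[[[0, 0, 0], -0.078], [[0, 0, 0], -0.156], [[0, 0, 0], -0.234], [[0, 0, 0], -0.312], [[0, 0, 0], -0.39]])

```text
clock: 43.3
tool_pos: [0.5508, -0.4154, 0.2623]
orientation: [180.0, 0.0, 124.0]
force: [0.0, 0.4, -0.4]
opening: 0.0395
gripper_force: 0.0
```

>>> send_rows(deltas=[[[0, 0, 0], -0.078], [[0, 0, 0], -0.156], [[0, 0, 0], -0.234], [[0, 0, 0], -0.312], [[0, 0, 0], -0.39]])

```text
clock: 43.72
tool_pos: [0.5509, -0.4154, 0.2622]
orientation: [180.0, 0.0, 159.1]
force: [-1.0, -0.4, -0.0]
opening: 0.0397
gripper_force: 0.0
```

>>> send_rows(deltas=[[[0, 0, 0], -0.078], [[0, 0, 0], -0.156], [[0, 0, 0], -0.234], [[0, 0, 0], -0.312], [[0, 0, 0], -0.39]])

```text
clock: 44.13
tool_pos: [0.5509, -0.4154, 0.2623]
orientation: [-180.0, 0.0, -165.8]
force: [0.6, -0.7, -0.5]
opening: 0.0394
gripper_force: 0.0
```

>>> send_rows(deltas=[[[0, 0, 0], -0.078], [[0, 0, 0], -0.156], [[0, 0, 0], -0.234], [[0, 0, 0], -0.312], [[0, 0, 0], -0.39]])

```text
clock: 44.55
tool_pos: [0.5509, -0.4154, 0.2623]
orientation: [-180.0, 0.0, -130.7]
force: [-0.1, -0.1, -1.0]
opening: 0.0396
gripper_force: 0.0
```

>>> send_rows(deltas=[[[0, 0, 0], -0.078], [[0, 0, 0], -0.156], [[0, 0, 0], -0.234], [[0, 0, 0], -0.312], [[0, 0, 0], -0.39]])

```text
clock: 44.97
tool_pos: [0.5509, -0.4154, 0.2623]
orientation: [-180.0, 0.0, -95.6]
force: [0.0, -0.5, 0.1]
opening: 0.0396
gripper_force: 0.0
```

>>> send_rows(deltas=[[[0, 0, 0], -0.04], [[0, 0, 0], -0.04], [[0, 0, 0], -0.04], [[0, 0, 0], -0.04], [[0, 0, 0], -0.04]])

```text
clock: 45.38
tool_pos: [0.5509, -0.4154, 0.2621]
orientation: [-180.0, -0.0, -92.4]
force: [0.5, -0.1, -0.3]
opening: 0.0395
gripper_force: 0.0
```

Run:
```python
from sp import *
o=ctrl.get_obs(); n=now(); print(n,o["joint_pos"].round(1),o["force"].round(2),o["moment"].round(3),o["opening"]); go(n,[.5510,-.4147,.2300,-91.6])
```

```text
[  0.55085173  -0.41540509   0.26207153 -92.42619028] [-20.9  23.    0.4  -0.  -67.4  18.5] [ 0.5  -0.1  -0.35] [0.026 0.042 0.002] 0.03951932766708766
to [  0.551   -0.4147   0.23   -91.6   ] shares [-0.0008875 -0.00015    0.0400875] turn -0.0092
```

>>> send_rows(deltas=[[[-0.0009, 0, 0.01], -0.008], [[-0.0009, 0, 0.02], -0.008], [[-0.0009, 0, 0.03], -0.008], [[-0.0009, 0, 0.04], -0.008], [[-0.0009, 0, 0.04], -0.008]])

```text
clock: 45.8
tool_pos: [0.5499, -0.4142, 0.227]
orientation: [179.8, 0.1, -91.6]
force: [-0.2, -0.5, -0.9]
opening: 0.0398
gripper_force: 0.0
```

>>> send_rows(deltas=[[[0, 0, 0], 0], [[0, 0, 0], 0], [[0, 0, 0], 0], [[0, 0, 0], 0], [[0, 0, 0], 0]], gripper=0)

```text
clock: 46.22
tool_pos: [0.5513, -0.4148, 0.2305]
orientation: [-179.9, -0.0, -91.6]
force: [1.1, 0.3, 0.1]
opening: 0.016
gripper_force: 30.0
```

>>> send_rows(deltas=[[[0, 0, 0], 0], [[0, 0, 0], 0], [[0, 0, 0], 0], [[0, 0, 0], 0], [[0, 0, 0], 0]])

```text
clock: 46.63
tool_pos: [0.5513, -0.4148, 0.2305]
orientation: [-179.9, -0.0, -91.6]
force: [2.3, 1.1, 2.7]
opening: 0.016
gripper_force: 30.0
```

>>> send_rows(deltas=[[[0, 0, 0.0002], 0.06], [[0, 0, 0.0004], 0.14], [[0, 0, 0.0006], 0.22], [[0, 0, 0.0008], 0.3], [[0, 0, 0.001], 0.37]])

```text
clock: 47.05
tool_pos: [0.5509, -0.4147, 0.2297]
orientation: [-180.0, -0.0, -125.2]
force: [1.5, 1.2, 5.0]
opening: 0.0157
gripper_force: 30.0
```

Run:
```python
from sp import *
o=ctrl.get_obs(); n=now(); print(n,o["joint_pos"].round(1),o["force"].round(2),o["moment"].round(3),o["opening"],o["tau"][5])
```

```text
[   0.55094362   -0.41471065    0.22974004 -125.24085207] [-20.8  24.2  -2.1   0.  -63.7 -14.4] [1.52 1.24 5.04] [ 0.467 -0.162  0.172] 0.015655383148368358 1.8441958352923393
```

>>> send_rows(deltas=[[[0, 0, 0.0002], 0.078], [[0, 0, 0.0004], 0.156], [[0, 0, 0.0006], 0.234], [[0, 0, 0.0008], 0.312], [[0, 0, 0.001], 0.39]])

```text
clock: 47.47
tool_pos: [0.5507, -0.4144, 0.229]
orientation: [180.0, -0.0, -160.3]
force: [-0.3, 2.8, 6.5]
opening: 0.0155
gripper_force: 30.0
```

```bash
cat > m.py <<'E'
from sp import *
o=ctrl.get_obs(); print(now().round(4),o["force"].round(2),o["moment"].round(3),o["opening"].round(4),o["joint_pos"][5].round(1))
E
python3 m.py
```

```text
Traceback (most recent call last):
  File "m.py", line 2, in <module>
    o=ctrl.get_obs(); print(now().round(4),o["force"].round(2),o["moment"].round(3),o["opening"].round(4),o["joint_pos"][5].round(1))
                                                                                    ^^^^^^^^^^^^^^^^^^
AttributeError: 'float' object has no attribute 'round'
```

>>> send_rows(deltas=[[[0, 0, 0.0002], 0.078], [[0, 0, 0.0004], 0.156], [[0, 0, 0.0006], 0.234], [[0, 0, 0.0008], 0.312], [[0, 0, 0.001], 0.39]])

```text
clock: 47.88
tool_pos: [0.5508, -0.4141, 0.2282]
orientation: [180.0, -0.0, 164.6]
force: [-0.3, 5.3, 6.4]
opening: 0.0157
gripper_force: 30.0
```

```bash
python3 m.py
```

```text
Traceback (most recent call last):
  File "m.py", line 2, in <module>
    o=ctrl.get_obs(); print(now().round(4),o["force"].round(2),o["moment"].round(3),o["opening"].round(4),o["joint_pos"][5].round(1))
                                                                                    ^^^^^^^^^^^^^^^^^^
AttributeError: 'float' object has no attribute 'round'
```

>>> send_rows(deltas=[[[0, 0, 0.0002], 0.078], [[0, 0, 0.0004], 0.156], [[0, 0, 0.0006], 0.234], [[0, 0, 0.0008], 0.312], [[0, 0, 0.001], 0.39]])

```text
clock: 48.3
tool_pos: [0.5509, -0.4138, 0.2274]
orientation: [180.0, -0.0, 129.5]
force: [0.9, 6.1, 5.8]
opening: 0.0156
gripper_force: 30.0
```

```bash
python3 m.py
```

```text
Traceback (most recent call last):
  File "m.py", line 2, in <module>
    o=ctrl.get_obs(); print(now().round(4),o["force"].round(2),o["moment"].round(3),o["opening"].round(4),o["joint_pos"][5].round(1))
                                                                                    ^^^^^^^^^^^^^^^^^^
AttributeError: 'float' object has no attribute 'round'
```

>>> send_rows(deltas=[[[0, 0, 0.0002], 0.078], [[0, 0, 0.0004], 0.156], [[0, 0, 0.0006], 0.234], [[0, 0, 0.0008], 0.312], [[0, 0, 0.001], 0.39]])

```text
clock: 48.72
tool_pos: [0.5513, -0.4137, 0.2266]
orientation: [180.0, -0.0, 94.4]
force: [0.4, 7.5, 5.6]
opening: 0.0157
gripper_force: 30.0
```

```bash
python3 m.py
```

```text
Traceback (most recent call last):
  File "m.py", line 2, in <module>
    o=ctrl.get_obs(); print(now().round(4),o["force"].round(2),o["moment"].round(3),o["opening"].round(4),o["joint_pos"][5].round(1))
                                                                                    ^^^^^^^^^^^^^^^^^^
AttributeError: 'float' object has no attribute 'round'
```

>>> send_rows(deltas=[[[0, 0, 0], 0], [[0, 0, 0], 0], [[0, 0, 0], 0], [[0, 0, 0], 0], [[0, 0, 0], 0]], gripper=0.45)

```text
clock: 49.13
tool_pos: [0.5506, -0.4148, 0.2256]
orientation: [-180.0, -0.0, 94.7]
force: [-0.7, -0.0, 0.1]
opening: 0.0385
gripper_force: 0.0
```

>>> send_rows(deltas=[[[0, 0, -0.005], 0], [[0, 0, -0.015], 0], [[0, 0, -0.04], 0], [[0, 0, -0.07], 0], [[0, 0, -0.1], 0]])

```text
clock: 49.55
tool_pos: [0.5507, -0.4147, 0.3072]
orientation: [-180.0, -0.0, 94.7]
force: [0.4, -0.7, 0.1]
opening: 0.0394
gripper_force: 0.0
```

>>> send_rows(deltas=[[[0, 0, 0], -0.078], [[0, 0, 0], -0.156], [[0, 0, 0], -0.234], [[0, 0, 0], -0.312], [[0, 0, 0], -0.39]])

```text
clock: 49.97
tool_pos: [0.5509, -0.4148, 0.3069]
orientation: [180.0, 0.0, 130.2]
force: [-0.7, 0.4, 0.6]
opening: 0.0391
gripper_force: 0.0
```

>>> send_rows(deltas=[[[0, 0, 0], -0.078], [[0, 0, 0], -0.156], [[0, 0, 0], -0.234], [[0, 0, 0], -0.312], [[0, 0, 0], -0.39]])

```text
clock: 50.38
tool_pos: [0.551, -0.4148, 0.3069]
orientation: [-180.0, 0.0, 165.3]
force: [1.1, -0.4, -1.0]
opening: 0.0394
gripper_force: 0.0
```

>>> send_rows(deltas=[[[0, 0, 0], -0.078], [[0, 0, 0], -0.156], [[0, 0, 0], -0.234], [[0, 0, 0], -0.312], [[0, 0, 0], -0.39]])

```text
clock: 50.8
tool_pos: [0.551, -0.4148, 0.3069]
orientation: [-180.0, 0.0, -159.6]
force: [0.2, -0.0, 0.6]
opening: 0.0396
gripper_force: 0.0
```

>>> send_rows(deltas=[[[0, 0, 0], -0.078], [[0, 0, 0], -0.156], [[0, 0, 0], -0.234], [[0, 0, 0], -0.312], [[0, 0, 0], -0.39]])

```text
clock: 51.22
tool_pos: [0.551, -0.4148, 0.3068]
orientation: [-180.0, 0.0, -124.5]
force: [0.0, -0.2, 0.4]
opening: 0.0395
gripper_force: 0.0
```

>>> send_rows(deltas=[[[0, 0, 0], -0.078], [[0, 0, 0], -0.156], [[0, 0, 0], -0.234], [[0, 0, 0], -0.312], [[0, 0, 0], -0.39]])

```text
clock: 51.63
tool_pos: [0.551, -0.4148, 0.3068]
orientation: [-180.0, -0.0, -89.4]
force: [-0.0, 0.5, 0.1]
opening: 0.0391
gripper_force: 0.0
```

>>> send_rows(deltas=[[[0, 0, 0], -0.05], [[0, 0, 0], -0.05], [[0, 0, 0], -0.05], [[0, 0, 0], -0.05], [[0, 0, 0], -0.05]])

```text
clock: 52.05
tool_pos: [0.5508, -0.4148, 0.3062]
orientation: [-180.0, -0.0, -85.4]
force: [-0.0, -0.0, 0.2]
opening: 0.0397
gripper_force: 0.0
```

>>> send_rows(deltas=[[[-0.03, 0, -0.007], 0], [[-0.06, 0, -0.014], 0], [[-0.09, 0, -0.02], 0], [[-0.105, 0, -0.025], 0], [[-0.105, 0, -0.025], 0]])

```text
clock: 52.47
tool_pos: [0.5443, -0.3292, 0.3278]
orientation: [-179.9, -0.0, -85.3]
force: [-0.7, 0.0, 0.3]
opening: 0.0395
gripper_force: 0.0
```

>>> send_rows(deltas=[[[0, 0, 0], 0], [[0, 0, 0], 0], [[0, 0, 0], 0], [[0, 0, 0], 0], [[0, 0, 0], 0]])

```text
clock: 52.88
tool_pos: [0.5439, -0.3317, 0.3254]
orientation: [180.0, 0.0, -85.4]
force: [0.5, 0.5, -0.5]
opening: 0.0395
gripper_force: 0.0
```

Run:
```python
from sp import *
p=ctrl.snapshot("wrist"); save(p,"w10"); pickle.dump(p,open("w10.pkl","wb")); print(now().round(4))
s=ctrl.snapshot("side"); pickle.dump(s,open("s3.pkl","wb"))
a=cv2.resize(p["color"][0:300,120:520,::-1],(640,480),interpolation=cv2.INTER_CUBIC)[:, 100:500]
b=cv2.resize(s["color"][175:295,320:420,::-1],(400,480),interpolation=cv2.INTER_CUBIC)
cv2.imwrite("pics/c10.png",np.hstack([a,b]))
```

```text
[  0.5439  -0.3316   0.3255 -85.3597]
```

View pics/c10.png

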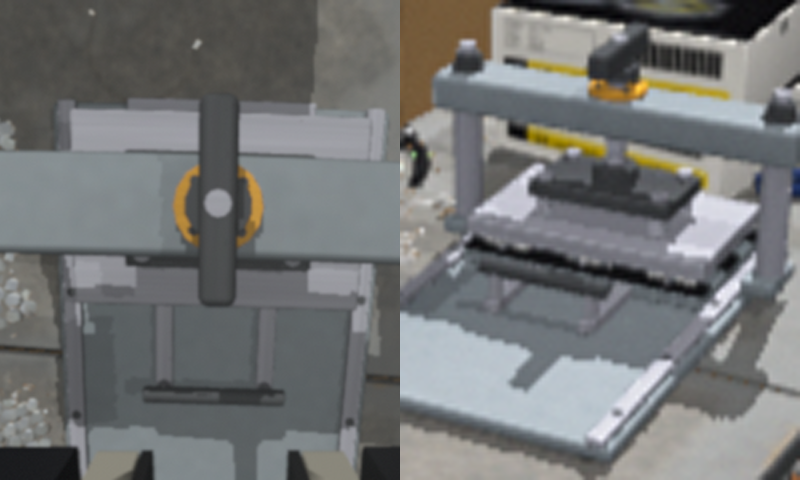

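The left half shows the handle now in line with the press at (218,200), which matches the tracked turn with no slip. The right half shows the platen down on the brackets. I estimate the screw at 9.4 rad, so about 92° remains.

>>> send_rows(deltas=[[[0.03, 0, 0.005], 0], [[0.06, 0, 0.01], 0], [[0.09, 0, 0.02], 0], [[0.104, -0.0005, 0.03], 0], [[0.104, -0.0005, 0.04], 0]])

```text
clock: 53.4
tool_pos: [0.5509, -0.4161, 0.2925]
orientation: [179.9, 0.0, -85.4]
force: [0.4, 0.4, -0.1]
opening: 0.0395
gripper_force: 0.0
```

>>> send_rows(deltas=[[[0, 0, 0], 0], [[0, 0, 0.02], 0], [[0, 0, 0.045], 0], [[0, 0, 0.07], 0], [[0, 0, 0.085], 0]])

```text
clock: 53.82
tool_pos: [0.5507, -0.4125, 0.2243]
orientation: [179.9, 0.1, -85.3]
force: [-0.3, 1.1, -0.3]
opening: 0.0396
gripper_force: 0.0
```

>>> send_rows(deltas=[[[0, 0, 0], 0], [[0, 0, 0], 0], [[0, 0, 0], 0], [[0, 0, 0], 0], [[0, 0, 0], 0]])

```text
clock: 54.23
tool_pos: [0.5517, -0.4141, 0.2274]
orientation: [-179.9, -0.1, -85.3]
force: [-0.1, -0.9, 0.2]
opening: 0.0391
gripper_force: 0.0
```

>>> send_rows(deltas=[[[0, 0, 0], 0], [[0, 0, 0], 0], [[0, 0, 0], 0], [[0, 0, 0], 0], [[0, 0, 0], 0]], gripper=0)

```text
clock: 54.65
tool_pos: [0.5513, -0.4139, 0.2261]
orientation: [-180.0, -0.0, -85.3]
force: [0.7, 0.5, -0.0]
opening: 0.016
gripper_force: 29.9
```

>>> send_rows(deltas=[[[0, 0, 0], 0], [[0, 0, 0], 0], [[0, 0, 0], 0], [[0, 0, 0], 0], [[0, 0, 0], 0]])

```text
clock: 55.07
tool_pos: [0.5513, -0.4139, 0.2261]
orientation: [-180.0, -0.0, -85.3]
force: [1.2, 0.0, 1.3]
opening: 0.0157
gripper_force: 29.9
```

>>> send_rows(deltas=[[[0, 0, 0.0002], 0.078], [[0, 0, 0.0004], 0.156], [[0, 0, 0.0006], 0.234], [[0, 0, 0.0008], 0.312], [[0, 0, 0.001], 0.39]])

```text
clock: 55.48
tool_pos: [0.5515, -0.4139, 0.2253]
orientation: [-180.0, -0.0, -120.7]
force: [1.3, 0.2, 0.1]
opening: 0.0157
gripper_force: 30.0
```

```bash
sed -i 's/o\["opening"\].round(4)/o["opening"]/' m.py; python3 m.py
```

```text
[   0.5515   -0.4139    0.2253 -120.7238] [1.33 0.16 0.13] [ 0.058 -0.345  0.224] 0.015696938765490196 -10.0
```

The torque is now 0.224 N m, against 0.172 before contact, so the springs are compressing by about 3 mm as expected. I'll finish the half turn, release and back away.

>>> send_rows(deltas=[[[0, 0, 0.0002], 0.078], [[0, 0, 0.0004], 0.156], [[0, 0, 0.0006], 0.234], [[0, 0, 0.0008], 0.312], [[0, 0, 0.001], 0.39]])

```text
clock: 55.9
tool_pos: [0.5516, -0.4141, 0.2245]
orientation: [-180.0, 0.0, -155.8]
force: [1.2, -0.6, 1.2]
opening: 0.0158
gripper_force: 30.0
```

>>> send_rows(deltas=[[[0, 0, 0.0002], 0.07], [[0, 0, 0.0004], 0.14], [[0, 0, 0.0006], 0.2], [[0, 0, 0.0006], 0.24], [[0, 0, 0.0006], 0.24]])

```text
clock: 56.32
tool_pos: [0.5516, -0.4141, 0.2241]
orientation: [-180.0, 0.0, -177.3]
force: [1.4, -1.2, 0.0]
opening: 0.0156
gripper_force: 29.9
```

```bash
python3 m.py
```

```text
[   0.5516   -0.4141    0.2241 -177.2582] [ 1.39 -1.21  0.03] [-0.433 -0.651 -0.082] 0.015613967349487575 -66.5
```

>>> send_rows(deltas=[[[0, 0, 0], 0], [[0, 0, 0], 0], [[0, 0, 0], 0], [[0, 0, 0], 0], [[0, 0, 0], 0]], gripper=0.45)

```text
clock: 56.73
tool_pos: [0.5509, -0.4138, 0.2236]
orientation: [180.0, -0.0, -177.1]
force: [0.4, 0.2, -0.2]
opening: 0.0383
gripper_force: 0.0
```

>>> send_rows(deltas=[[[0, 0, -0.005], 0], [[0, 0, -0.015], 0], [[0, 0, -0.04], 0], [[0, 0, -0.07], 0], [[0, 0, -0.1], 0]])

```text
clock: 57.15
tool_pos: [0.551, -0.4139, 0.3053]
orientation: [180.0, -0.0, -177.1]
force: [0.7, -1.0, -0.3]
opening: 0.0394
gripper_force: 0.0
```

>>> send_rows(deltas=[[[0, 0, 0], -0.078], [[0, 0, 0], -0.156], [[0, 0, 0], -0.234], [[0, 0, 0], -0.312], [[0, 0, 0], -0.39]])

```text
clock: 57.57
tool_pos: [0.5512, -0.414, 0.305]
orientation: [-180.0, 0.0, -141.7]
force: [-0.1, -0.2, -0.4]
opening: 0.0397
gripper_force: 0.0
```

>>> send_rows(deltas=[[[0, 0, 0], -0.078], [[0, 0, 0], -0.156], [[0, 0, 0], -0.234], [[0, 0, 0], -0.312], [[0, 0, 0], -0.39]])

```text
clock: 57.98
tool_pos: [0.5512, -0.414, 0.3049]
orientation: [-180.0, -0.0, -106.6]
force: [-0.2, 0.3, 0.2]
opening: 0.0395
gripper_force: 0.0
```

>>> send_rows(deltas=[[[-0.03, 0, -0.007], -0.078], [[-0.06, 0, -0.014], -0.156], [[-0.09, 0, -0.02], -0.22], [[-0.105, 0, -0.025], -0.24], [[-0.105, 0, -0.025], -0.24]])

```text
clock: 58.4
tool_pos: [0.5767, -0.3317, 0.326]
orientation: [-179.9, -0.1, -85.1]
force: [0.1, -1.1, -0.5]
opening: 0.0395
gripper_force: 0.0
```

>>> send_rows(deltas=[[[0, 0, 0], 0], [[0, 0, 0], 0], [[0, 0, 0], 0], [[0, 0, 0], 0], [[0, 0, 0], 0]])

```text
clock: 58.82
tool_pos: [0.5753, -0.3342, 0.3236]
orientation: [180.0, 0.0, -85.4]
force: [-0.2, -0.2, -0.6]
opening: 0.0394
gripper_force: 0.0
```

Run:
```python
from sp import *
p=ctrl.snapshot("wrist"); print(now().round(4))
s=ctrl.snapshot("side")
a=cv2.resize(p["color"][0:300,120:520,::-1],(640,480),interpolation=cv2.INTER_CUBIC)[:, 100:500]
b=cv2.resize(s["color"][175:295,320:420,::-1],(400,480),interpolation=cv2.INTER_CUBIC)
cv2.imwrite("pics/c11.png",np.hstack([a,b]))
```

```text
[  0.5753  -0.3341   0.3236 -85.381 ]
```

View pics/c11.png

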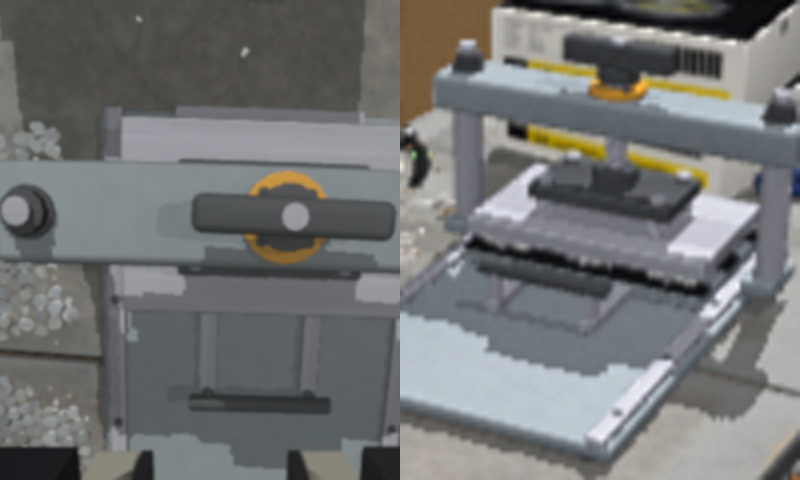

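The handle has turned a further 92° to (295,215), and the platen in the side view has not moved, so it rests on the brackets while the springs compress. The arm is clear, so I'm handing the job in.

```bash
python3 -c "
from plant import ctrl
print(ctrl.close_job())"
```

```text
the job is handed in; nothing more can be done
None
```

I filled the three empty pockets with spares, pushed the shuttle home and wound the screw to an estimated half turn past contact; the job is handed in at about 59 s with the arm clear, and no verdict came back.

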